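Ready the motion stage

ROBOT

A 7-joint arm with a two-finger parallel gripper is mounted at the origin on the work surface. World frame = base frame: x ahead of the robot, y to its left, z up, the work surface at z = 0. Lengths are in m, angles in rad, forces in N, time in s.
With the tool pointing down it reaches from about 0.4 to 0.85 m from the base axis. Payload 10.4 kg.
Tool frame: the origin (TCP) lies midway between the tips of the shut fingers; the grasp point (between the pads) lies 19 mm behind it; x points along the fingers, z is the direction in which the jaws open and shut, and the axes are right-handed (so a half turn about x gives the same grasp; the last joint's range is limited). The gripper opens to 87 mm and grips with 3 to 60 N. Pads are 19 mm wide; open, the fingers measure 117 mm over their backs; the gripper's body (75 mm by 190 mm) begins 51 mm behind the grasp point.
Start: joints at [-1.181, 0.332, -0.065, 1.46, 0.022, 1.35, -0.088], TCP at [0.251, 0.573, 0.223] pointing down, gripper open.
Joint ranges: [-2.6, 2.6], [-0.5, 2.12], [-1.47, 1.34], [0.16, 2.42], [-1.27, 4.41], [0.06, 2.06], [-2.6, 2.6]. Speed limits (rad/s): [2.22, 2.22, 2.79, 2.79, 3.14, 3.14, 3.14].

INTERFACE

Orientations are given as a unit quaternion [x, y, z, w].
In Python, from bench import read_state, camera, camera_params, close_job gives the robot as it stands.
- The arm moves only by the tool arm_command, never from a script. Its argument "targets" is a list of rows, each a list of 7 numbers: the closure in counts, from 0 (fully open) to 255 (shut), then the shift along the tool's x, y, z in mm, then the turn, a rotation vector about the tool's x, y, z in rad. A call has 1 to 10 rows; each row is the pose to reach, as a shift and turn from the pose commanded when the call began, along the tool's axes at that moment; what a row does not reach only later rows make up. A row lasts 1/10 s, in which the tool goes at most 50 mm and 8.59 degrees, less where a joint would pass 70% of its speed; a pose out of reach is approached as far as the arm can. A call with a gripper value outside its range is refused whole. The fingers move at their own pace and stop on an object; "newtons" is the grip in N (left out, the last holds). Time passes only in rows, so rows that repeat a pose let the fingers close. It gives the time, the measured TCP pose, the force and the opening at its end, in the units of the state.
- read_state(): the state, without advancing time (a new reading comes with each control period).
- camera(name): name is "scene" or "top" or "wrist"; returns the picture (384x512x3 uint8, red, green, blue); there is no depth.
- camera_params(name): a dict with "intrinsics" (3x3 intrinsics, pixels), "xyz" and "orientation" of the camera in the world; the wrist camera has in their place "mount" (4x4, takes a point from camera to tool coordinates, whose origin is the TCP and whose axes are the tool frame's). Camera axes: x right, y down, z forward; pixel columns grow to the right and rows downward; lengths in m; the calibration is good to about 2 mm. A picture is of the moment at which its call begins: read the wrist's pose just before it. camera_params takes no time and is no camera call.
- close_job(): hands the job in, once; it reports no verdict.
The state is a dict: "time": time; "joint_positions": joint angles; "joint_vel": joint speeds; "joint_torque": joint torques, N m; "ee_pos": TCP position; "eef_rot": TCP orientation; "ft_force": force on the tool from outside, world axes, zero at the start; "torque": the same for the moment, N m; "width": finger opening in m.
Only numpy, scipy, OpenCV 4.12 (cv2) and the standard library are available. Lean on these libraries where they do the work, as an engineer would, in place of code of your own. Each camera call takes 0.05 s, during which the arm holds its last target.

TASK

Get the motion stage ready for the next test. First clear all the solenoids off its bed into the empty grey tray; only then turn the black knob (do not push the carriage itself) until the carriage's brass pointer lines up with the pointed mark on the scale, to within 2 mm. Also raise the data logger's stiff lid and leave it standing at about 60 degrees from closed; leave the bottle, pen and foam block where they are.

Things in the scene. Friction and masses are not known exactly. Their poses are not given: they have to be found in the camera images.
- stage: the motion stage, fixed: an aluminium bed plate 225 (x) x 330 (y) x 12 mm; origin on the table, 105 mm from its near (-x) edge and half-way along y; x points away from the robot (yaw varies), y along the carriage's travel. The knob stands at x = -60 mm, y = 0. The carriage, a dark steel block 60 (x) x 50 (y) x 27 mm, rides on the bed's middle strip (x = -5 to 55 mm) along y. A 4 mm high scale bar runs along the far edge, its top 16 mm above the table
- knob_grip (a point): the knob's axis, at the height to grip (49 mm above the table, 11 mm under the knob's top). The knob is a black bar grip 42 (its own x) x 14 (its own y) mm and 36 mm tall, standing on a disc of radius 22 mm whose top is 26 mm above the table; it turns about the vertical, so x of this frame is the way the bar points now. A white line marks its -x half
- knob (a joint): knob angle in rad, positive clockwise seen from above, range -8.5 to 8.5 (several whole turns); it stays where it is left (friction 0.1 N m). It drives the carriage: each rad clockwise moves the carriage and its pointer 5 mm to the stage's +y, anticlockwise to -y
- carriage: the dark steel carriage with the brass pointer, moved by the knob only (up to 33 mm to either side of the stage's middle is all that is needed; the arm must not press on it). Origin on the stage's middle line x = 0, just over the bed plate; axes as the stage
- pointer_tip (a point): the tip of the carriage's brass pointer, a thin cone that points to the stage's +x, 22.5 mm above the table; axes as the stage
- mark_tip (a point): the tip of the mark: a steel rider 16 x 14 x 16 mm fixed on the scale bar with a steel cone that points towards the carriage (-x), its tip 22.5 mm above the table and 4 mm beyond the pointer's tip line. Its place along y varies. Pointer and mark line up when the pointer tip has the same y as this point in this point's frame (axes as the stage). A second rider on the bar is a plain block without a cone: not the mark
- tray: the open grey tray, fixed: 170 (x) x 190 (y) x 40 mm outside, walls and floor 4 to 5 mm; origin on the table under its centre. It stands beside the stage, to the left or right
- lid (a joint): the logger lid's angle in rad: 0 closed (flat), growing as its near edge rises; 60 degrees is 1.05. Stiff hinge: it stays where it is left (friction 0.45 N m, lid 0.3 kg; about 5 N at the handle). It starts between 0 and 0.15
- lid_handle (a point): the middle of the lid's steel bar handle: a round bar 11 mm thick, 110 mm long along y on two posts 94 mm apart, its axis 35 mm above the lid's outer face and 140 mm from the hinge (along the lid), free underneath except at its two ends; axes turn with the lid
- lid_hinge (a point): the lid's hinge axis (along y), at the far edge of the logger, 59 mm above the table. The lid is a white plate 170 (x) x 190 (y) x 10 mm reaching from here towards -x. The logger is a fixed grey case of 170 x 190 x 55 mm beside the stage, on the side where the tray is not
- sol0_c (a point): small box-shaped solenoid lying on its side: steel frame around a blue coil, 30 x 26 x 24 mm (own x, y, z), with a thin 8 mm thick plunger (12 mm knob at its end) sticking out 13 mm from the middle of its +x end; 70 g (varies). This point is the centre of the 30 x 26 x 24 box, half-way up (12 mm above what it lies on); x along the plunger, y across the 26 mm width, z up. Three to six of these six are present, lying on the stage's bed at the start
- sol1_c (a point): another such solenoid, same size and axes as sol0_c, point at its centre
- sol2_c (a point): another such solenoid, same size and axes as sol0_c, point at its centre
- sol3_c (a point): another such solenoid, same size and axes as sol0_c, point at its centre
- sol4_c (a point): another such solenoid, same size and axes as sol0_c, point at its centre
- sol5_c (a point): another such solenoid, same size and axes as sol0_c, point at its centre
- bottle: blue-filled drinking bottle 195 mm tall, 71 mm across, standing beyond the stage; origin under its centre. To be left alone
- pen: black marker pen, 130 mm long along its x, 12 mm thick, lying beyond the stage; origin under its middle. To be left alone
- foam: dark foam block 70 x 90 x 45 mm beyond the stage; origin under its centre. To be left alone

How it is judged:
On the way, in this order (a step that is already met when the one before it is completed fails the run):
1. every solenoid lies in the tray (x of sol0_c in the frame of tray between -0.081 and 0.081 m and y of sol0_c in the frame of tray between -0.091 and 0.091 m and z of sol0_c in the frame of tray between 0 and 0.045 m and x of sol1_c in the frame of tray between -0.081 and 0.081 m and y of sol1_c in the frame of tray between -0.091 and 0.091 m and z of sol1_c in the frame of tray between 0 and 0.045 m and x of sol2_c in the frame of tray between -0.081 and 0.081 m and y of sol2_c in the frame of tray between -0.091 and 0.091 m and z of sol2_c in the frame of tray between 0 and 0.045 m and x of sol3_c in the frame of tray between -0.081 and 0.081 m and y of sol3_c in the frame of tray between -0.091 and 0.091 m and z of sol3_c in the frame of tray between 0 and 0.045 m and x of sol4_c in the frame of tray between -0.081 and 0.081 m and y of sol4_c in the frame of tray between -0.091 and 0.091 m and z of sol4_c in the frame of tray between 0 and 0.045 m and x of sol5_c in the frame of tray between -0.081 and 0.081 m and y of sol5_c in the frame of tray between -0.091 and 0.091 m and z of sol5_c in the frame of tray between 0 and 0.045 m), for 0.2 s.
2. the pointer lines up with the mark (y of pointer_tip in the frame of mark_tip between -0.003 and 0.003 m), for 0.2 s.
At the end, for the whole second after the job is handed in: every solenoid present lies in the tray (its centre inside the walls, below 45 mm); the pointer tip is within 3 mm of the mark along the scale; the lid stands at 50 to 70 degrees (0.87 to 1.22 rad); knob and lid at rest (all of step 1 and all of step 2 and value of joint lid between 0.87 and 1.22 rad and velocity of joint lid between -0.05 and 0.05 rad/s and velocity of joint knob between -0.05 and 0.05 rad/s); the robot touches nothing.
It fails at once if the carriage is pushed by the arm or fingers (over 6 N) (contact force between any of the fingers, the arm and carriage above 6 N).
It fails at once if a bystander is moved more than 40 mm or the bottle tipped (distance of any of bottle, pen, foam from where it was at the start of the episode above 0.04 m or angle between bottle's own z axis and vertical above 0.35 rad).
Of sol0, sol1, sol2, sol3, sol4, sol5 only 3 to 6 are there at a start; the rules pass over those that are not, and their reading is None.
At some moment in a run one of sol0, sol1, sol2, sol3, sol4, sol5 may be knocked a few centimetres aside while the robot is not near it.
Once in a run the grip may slacken for a moment while it holds something.
It also fails if it takes over 210 s, if anything falls off the work surface, if the arm or the gripper's body presses on something with over 40 N, if the wrist force passes 120 N, or if a joint passes its speed limit or range.

## Working session

There is one attempt and no reset: what is moved stays moved. The work goes in short steps, Python scripts to look and compute and a tool call to move; the robot and the scene stay as the last step left them, time stands still between calls to the robot, and variables do not carry over. Pictures are saved under pics/ and viewed, and the job is handed in when it is done.

Besides the shell and the picture viewer there is one more tool, called after "Request:" as a command line: name --pt "numbers of a row" for each row, then --argument value for the rest. arm_command: Moves the arm, as the interface text tells. Its arguments: {"type":"object","properties":{"targets":{"type":"array"},"newtons":{"type":"number"}},"required":["targets"]}

```bash
mkdir -p pics; ls; python3 - <<'E'
from bench import *
import cv2
s=read_state();print(s)
for n in("scene","top","wrist"):
    im=camera(n);cv2.imwrite(f"pics/{n}0.png",im[:,:,::-1]);print(n,camera_params(n))
E
```

```text
pics
{'time': 0.0, 'joint_positions': array([-1.18060644,  0.3328516 , -0.06469319,  1.46095948,  0.02163583,
        1.34990144, -0.08852077]), 'joint_vel': array([-0.00133296, -0.00034275,  0.0001985 ,  0.00035808, -0.00174122,
        0.00038058, -0.00076484]), 'joint_torque': array([ 6.84019069e-04, -6.23260331e+01,  2.49568652e-02, -3.89893270e+01,
       -6.14272454e-02,  4.00762120e-02,  1.81705718e-04]), 'ee_pos': array([0.25059147, 0.5721319 , 0.22175792]), 'eef_rot': array([-0.38722776,  0.59225372,  0.38661662,  0.59145396]), 'ft_force': array([0.70548248, 0.21936646, 0.09236244]), 'torque': array([-0.00373225,  0.01677205, -0.01606839]), 'width': 0.08680590638554268}
scene {'intrinsics': array([[365.88844902,   0.        , 264.42267204],
       [  0.        , 365.88844902, 194.85743572],
       [  0.        ,   0.        ,   1.        ]]), 'xyz': array([1.18680605, 0.3094249 , 0.72347143]), 'orientation': array([ 0.47628143,  0.78717289, -0.34013083, -0.19448873])}
top {'intrinsics': array([[418.45166252,   0.        , 257.64180769],
       [  0.        , 418.45166252, 188.5444538 ],
       [  0.        ,   0.        ,   1.        ]]), 'xyz': array([ 0.43177204, -0.01402697,  1.34588325]), 'orientation': array([ 0.71180741, -0.69848003,  0.04924252, -0.05505481])}
wrist {'intrinsics': array([[298.79686226,   0.        , 252.76233268],
       [  0.        , 298.79686226, 193.82700642],
       [  0.        ,   0.        ,   1.        ]]), 'mount': array([[-7.06489979e-04, -2.81968556e-01,  9.59423386e-01,
        -1.61312981e-01],
       [ 1.48741675e-03, -9.59422861e-01, -2.81967307e-01,
         7.79647722e-02],
       [ 9.99998644e-01,  1.22785534e-03,  1.09722739e-03,
         3.78440209e-04],
       [ 0.00000000e+00,  0.00000000e+00,  0.00000000e+00,
         1.00000000e+00]])}
```

View pics/top0.png

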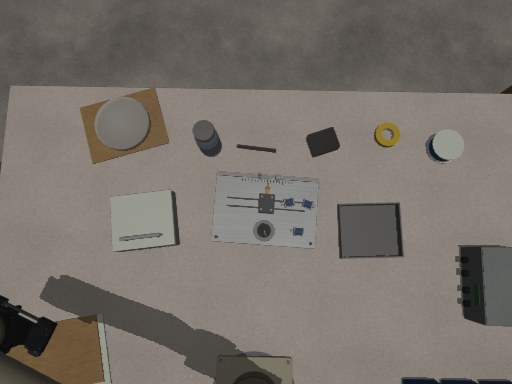

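View pics/scene0.png

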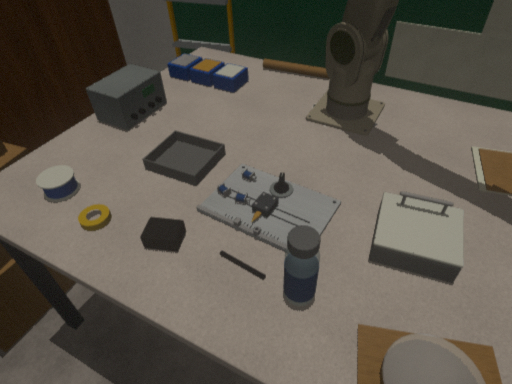

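View pics/wrist0.png

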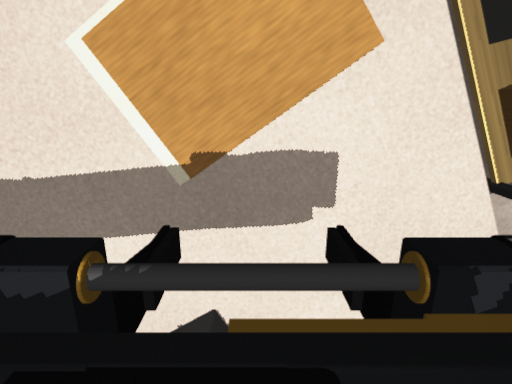

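```bash
cat > h.py <<'E'
import numpy as np,cv2
from scipy.spatial.transform import Rotation as R
from bench import *
def cam(n,s=None):
    p=camera_params(n);K=p["intrinsics"]
    if n=="wrist":
        T=np.eye(4);T[:3,:3]=R.from_quat(s["eef_rot"]).as_matrix();T[:3,3]=s["ee_pos"]
        T=T@p["mount"]
    else:
        T=np.eye(4);T[:3,:3]=R.from_quat(p["orientation"]).as_matrix();T[:3,3]=p["xyz"]
    return K,T
def ray(n,u,v,z,s=None):
    K,T=cam(n,s);d=T[:3,:3]@np.linalg.solve(K,[u,v,1.]);o=T[:3,3]
    return o+d*(z-o[2])/d[2]
def proj(n,P,s=None):
    K,T=cam(n,s);c=T[:3,:3].T@(np.asarray(P)-T[:3,3]);q=K@c;return q[:2]/q[2]
def down(yaw):
    # tool x down, tool z (jaw) at yaw in world
    z=np.array([np.cos(yaw),np.sin(yaw),0]);x=np.array([0,0,-1.]);y=np.cross(z,x)
    return np.stack([x,y,z],1)
def go(pos,yaw=None,s=None):
    s=s or read_state();Rc=R.from_quat(s["eef_rot"]).as_matrix()
    d=Rc.T@(np.array(pos)-s["ee_pos"])*1000
    out=[d.round(1)]
    if yaw is not None:
        for y in(yaw,yaw+np.pi):
            out.append(R.from_matrix(Rc.T@down(y)).as_rotvec().round(3))
    print("shift",out[0],"rot",*out[1:], "j7",s["joint_positions"][6].round(2));
def jy(s):
    z=R.from_quat(s["eef_rot"]).as_matrix()[:,2];return np.arctan2(z[1],z[0])
def shot(n,name,crop=None,k=1):
    s=read_state();im=camera(n)[:,:,::-1].copy();cv2.imwrite(f"pics/{name}_raw.png",im)
    if crop: x0,y0,x1,y1=crop;im=im[y0:y1,x0:x1]
    im=cv2.resize(im,None,fx=k,fy=k,interpolation=cv2.INTER_CUBIC);cv2.imwrite(f"pics/{name}.png",im)
    return s
E
python3 - <<'E'
from h import *
im=cv2.imread("pics/top0.png")[160:270,200:330]
cv2.imwrite("pics/topz.png",cv2.resize(im,None,fx=6,fy=5.4,interpolation=cv2.INTER_CUBIC))
s=read_state();print(jy(s))
for c in [(217,172),(319,178),(212,243),(316,248)]: print(ray("top",*c,.012).round(3))
for c in [(264,231)]: print('knob',ray("top",*c,.06).round(3))
for c in [(338,204),(400,203),(402,257),(341,258)]: print('tray',ray("top",*c,.04).round(3))
for c in [(110,196),(172,191),(175,246),(114,251)]: print('log',ray("top",*c,.06).round(3))
for c in [(288,202),(307,204),(298,231)]: print('sol',ray("top",*c,.03).round(3))
go([.50,-.05,.30],np.pi/2)
E
```

```text
1.1580214366579766
[0.682 0.132 0.012]
[ 0.668 -0.199  0.012]
[0.453 0.14  0.012]
[ 0.444 -0.189  0.012]
knob [ 0.492 -0.024  0.06 ]
tray [ 0.582 -0.254  0.04 ]
tray [ 0.588 -0.448  0.04 ]
tray [ 0.421 -0.449  0.04 ]
tray [ 0.415 -0.262  0.04 ]
log [0.591 0.457 0.06 ]
log [0.61  0.264 0.06 ]
log [0.441 0.247 0.06 ]
log [0.423 0.432 0.06 ]
sol [ 0.586 -0.098  0.03 ]
sol [ 0.581 -0.158  0.03 ]
sol [ 0.495 -0.13   0.03 ]
shift [ -77.5 -478.1 -470. ] rot [-0.413 -0.001 -0.   ] [ 2.729e+00 -0.000e+00  1.000e-03] j7 -0.09
```

View pics/topz.png

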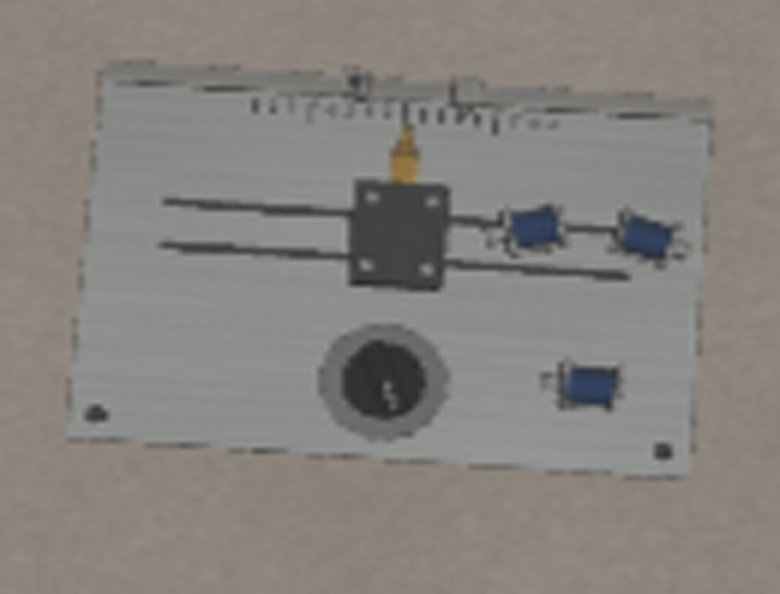

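Request:
arm_command --pt "0 -40 -312 -203 -0.2 0 0" --pt "0 -40 -312 -203 -0.2 0 0" --pt "0 -40 -312 -203 -0.2 0 0" --pt "0 -40 -312 -203 -0.2 0 0" --pt "0 -40 -312 -203 -0.2 0 0" --pt "0 -40 -312 -203 -0.2 0 0" --pt "0 -78 -478 -470 -0.413 0 0" --pt "0 -78 -478 -470 -0.413 0 0" --pt "0 -78 -478 -470 -0.413 0 0" --pt "0 -78 -478 -470 -0.413 0 0" --newtons 25

```text
time: 1.15
ee_pos: [0.4583, 0.1304, 0.2783]
eef_rot: [-0.5, 0.5, 0.5, 0.5]
ft_force: [1.3, 0.2, -0.1]
width: 0.0873
```

```bash
python3 - <<'E'
from h import *
go([.50,-.05,.33],np.pi/2)
E
```

```text
shift [ -51.8  -41.7 -180.4] rot [0. 0. 0.] [-3.141e+00 -0.000e+00  1.000e-03] j7 1.19
```

Request:
arm_command --pt "0 -52 -42 -180 0 0 0" --pt "0 -52 -42 -180 0 0 0" --pt "0 -52 -42 -180 0 0 0" --pt "0 -52 -42 -180 0 0 0" --pt "0 -52 -42 -180 0 0 0" --pt "0 -52 -42 -180 0 0 0" --pt "0 -52 -42 -180 0 0 0"

```text
time: 1.85
ee_pos: [0.5001, -0.0461, 0.3296]
eef_rot: [-0.5, 0.5, 0.501, 0.499]
ft_force: [-0.4, 0.3, 0.2]
width: 0.0873
```

```bash
python3 - <<'E'
from h import *
s=shot("wrist","w1",k=1.5);print(s["ee_pos"],s["joint_positions"].round(2), s["joint_vel"].round(3))
go([.50,-.05,.33],np.pi/2)
E
```

```text
[ 0.50009342 -0.04614694  0.32955415] [-0.45  0.    0.45  1.62 -0.    1.52  1.58] [-0.008 -0.002 -0.006  0.004  0.001  0.002  0.001]
shift [-0.4  0.1 -4. ] rot [ 0.003  0.    -0.001] [-3.139e+00  2.000e-03  0.000e+00] j7 1.58
```

View pics/w1.png

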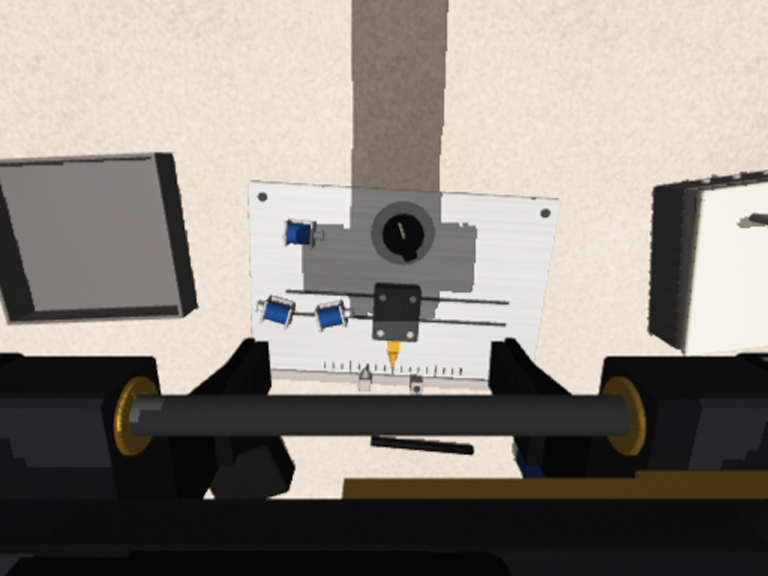

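```bash
python3 - <<'E'
from h import *
im=cv2.imread("pics/w1_raw.png")
cv2.imwrite("pics/w1z.png",cv2.resize(im[185:265,200:320],None,fx=6,fy=6,interpolation=cv2.INTER_CUBIC))
cv2.imwrite("pics/w1s.png",cv2.resize(im[135:235,160:280],None,fx=6,fy=6,interpolation=cv2.INTER_CUBIC))
E
```

```text
(no output)
```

View pics/w1z.png

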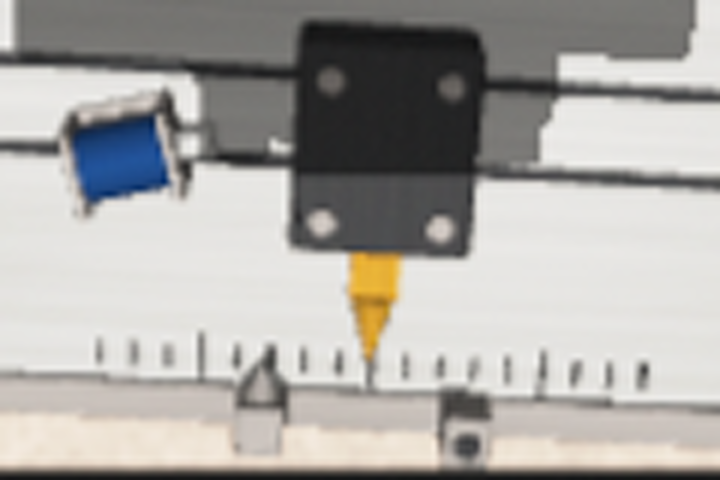

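View pics/w1s.png

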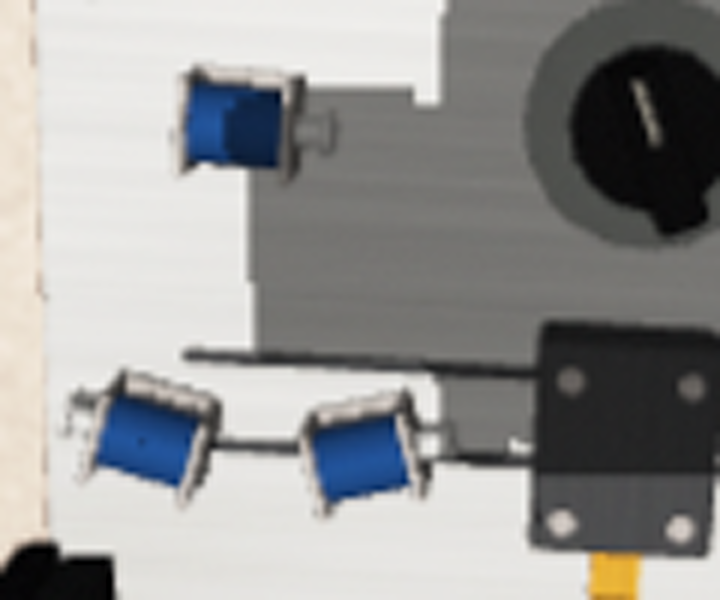

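```bash
cat >> h.py <<'E'
def blues(name,n,s,z=.034,amin=60,draw=True):
    im=cv2.imread(f"pics/{name}_raw.png");h=cv2.cvtColor(im,cv2.COLOR_BGR2HSV)
    m=cv2.inRange(h,(100,130,40),(125,255,255))
    cs,_=cv2.findContours(m,cv2.RETR_EXTERNAL,cv2.CHAIN_APPROX_NONE)
    for c in cs:
        if cv2.contourArea(c)<amin: continue
        r=cv2.minAreaRect(c);b=cv2.boxPoints(r)
        W=np.array([ray(n,*p,z,s)[:2] for p in b]);ctr=W.mean(0)
        e1=W[1]-W[0];e2=W[2]-W[1]
        if s is not None and False: pass
        print("px",np.round(r[0],1),"ctr",ctr.round(4),"sides",[(round(1000*np.linalg.norm(e),1),round(np.arctan2(e[1],e[0])%np.pi,3)) for e in(e1,e2)])
E
cat > w1.py <<'E'
from h import *
s={"ee_pos":np.array([ 0.50009342,-0.04614694,0.32955415]),"eef_rot":np.array([-0.5,0.5,0.501,0.499])}
blues("w1","wrist",s,.034,40)
print("ptr",ray("wrist",261.7,244.2,.0225,s),"mark",ray("wrist",244.7,243.2,.0225,s))
# stage corners
for c in [(248,182),(558,200),(250,345)]: print(ray("wrist",c[0]/1.5,c[1]/1.5,.012,s).round(4))
print("knob",ray("wrist",403/1.5,233/1.5,.060,s), ray("wrist",403/1.5,233/1.5,.026,s))
E
python3 w1.py; python3 -c "
from h import *
im=cv2.imread('pics/top0.png');cv2.imwrite('pics/t_raw.png',im);blues('t','top',None,.034,15)
print('ptr',ray('top',200+405/6,160+125/5.4,.0225),ray('top',200+355/6,160+92/5.4,.0225),ray('top',200+465/6,160+100/5.4,.0225))"
```

```text
px [351.3 312.1] ctr [0.7778 0.1336] sides [(np.float64(20.6), np.float64(2.66)), (np.float64(46.2), np.float64(0.914))]
px [219.5 211. ] ctr [ 0.5854 -0.0987] sides [(np.float64(22.6), np.float64(1.78)), (np.float64(19.7), np.float64(0.166))]
px [184. 208.] ctr [ 0.5804 -0.1559] sides [(np.float64(20.1), np.float64(2.846)), (np.float64(22.3), np.float64(1.313))]
px [198.4 155.5] ctr [ 0.4952 -0.1286] sides [(np.float64(19.0), np.float64(2.978)), (np.float64(22.5), np.float64(1.463))]
ptr [ 0.64961955 -0.02918847  0.0225    ] mark [ 0.64782352 -0.05839032  0.0225    ]
[ 0.4452 -0.1816  0.012 ]
[0.4625 0.1429 0.012 ]
[ 0.6283 -0.1936  0.012 ]
knob [ 0.49038245 -0.02210969  0.06      ] [ 0.49572797 -0.02023306  0.026     ]
px [458.5 381.5] ctr [ 0.0609 -0.6063] sides [(np.float64(8.4), np.float64(3.096)), (np.float64(97.3), np.float64(1.592))]
px [420.5 381. ] ctr [ 0.0599 -0.4943] sides [(np.float64(103.4), np.float64(1.592)), (np.float64(11.2), np.float64(3.098))]
px [434.9 152.8] ctr [ 0.753  -0.5663] sides [(np.float64(25.7), np.float64(2.217)), (np.float64(74.6), np.float64(0.598))]
ptr [ 0.64652377 -0.03243272  0.0225    ] [ 0.66590571 -0.00536989  0.0225    ] [ 0.66215234 -0.06426167  0.0225    ]
```

```bash
python3 - <<'E'
from h import *
print(read_state()["ee_pos"])
go([.5854,-.0987,.09],.166)
E
```

```text
[ 0.50007201 -0.04597953  0.32955338]
shift [239.5 -85.4 -53. ] rot [ 1.407e+00 -0.000e+00 -1.000e-03] [-1.734e+00  1.000e-03 -0.000e+00] j7 1.58
```

Request:
arm_command --pt "100 150 -85 -53 1.407 0 0" --pt "100 150 -85 -53 1.407 0 0" --pt "100 150 -85 -53 1.407 0 0" --pt "100 150 -85 -53 1.407 0 0" --pt "100 150 -85 -53 1.407 0 0" --pt "100 150 -85 -53 1.407 0 0" --pt "100 239 -85 -53 1.407 0 0" --pt "100 239 -85 -53 1.407 0 0" --pt "100 239 -85 -53 1.407 0 0" --pt "100 239 -85 -53 1.407 0 0"

```text
time: 2.9
ee_pos: [0.5842, -0.0985, 0.089]
eef_rot: [-0.056, 0.706, 0.057, 0.704]
ft_force: [0.4, -0.1, 1.0]
width: 0.0528
```

```bash
python3 - <<'E'
from h import *
s=shot("wrist","w2",k=1.5);print(s["ee_pos"],s["width"],s["joint_positions"])
blues("w2","wrist",s,.034,200)
go([.5854,-.0987,.016],.166)
E
```

```text
[ 0.58421086 -0.09853442  0.08903394] 0.05275901099552916 [-0.43667439  0.43134083  0.65958152  1.73097075 -0.2938911   1.08392811
  0.47925618]
px [141.5 228.9] ctr [ 0.5004 -0.1265] sides [(np.float64(18.2), np.float64(1.459)), (np.float64(19.9), np.float64(3.116))]
px [259.5 213. ] ctr [ 0.5893 -0.0986] sides [(np.float64(19.0), np.float64(0.163)), (np.float64(22.9), np.float64(1.751))]
shift [73.8 -0.3  0.8] rot [-0.006 -0.002 -0.001] [ 3.135e+00 -1.000e-03  3.000e-03] j7 0.48
```

View pics/w2.png

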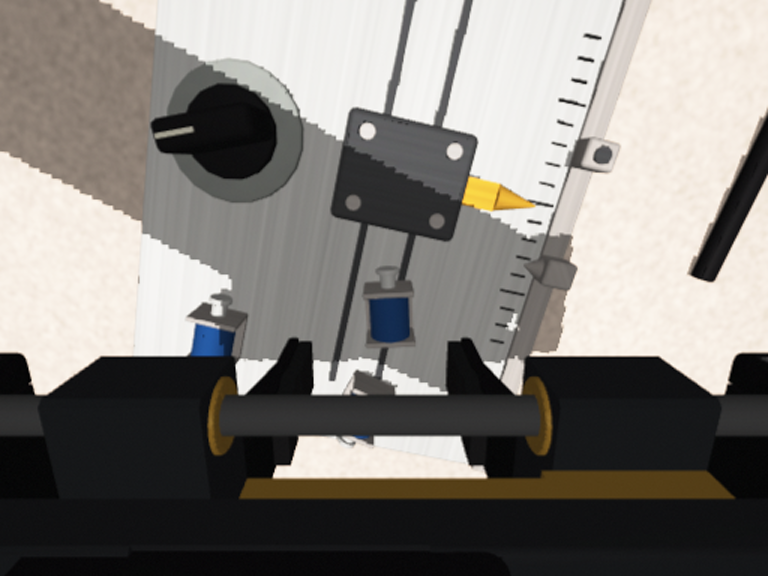

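Request:
arm_command --pt "100 40 0 2 0 0 0" --pt "100 72 0 2 0 0 0" --pt "100 72 0 2 0 0 0" --pt "255 72 0 2 0 0 0" --pt "255 72 0 2 0 0 0" --pt "255 72 0 2 0 0 0" --pt "255 72 0 2 0 0 0" --pt "255 72 0 2 0 0 0" --newtons 30

```text
time: 3.75
ee_pos: [0.588, -0.1001, 0.0201]
eef_rot: [-0.058, 0.704, 0.058, 0.705]
ft_force: [-0.4, 0.2, 5.8]
width: 0.0258
```

```bash
python3 - <<'E'
from h import *
go([.50,-.31,.11],.05)
go([.50,-.31,.014],.05)
E
```

```text
shift [ -90.1 -192.7 -121. ] rot [ 0.114  0.002 -0.   ] [-3.027e+00  0.000e+00  3.000e-03] j7 0.53
shift [   5.9 -192.7 -121.2] rot [ 0.114  0.002 -0.   ] [-3.027e+00  0.000e+00  3.000e-03] j7 0.53
```

Request:
arm_command --pt "255 -45 0 0 0 0 0" --pt "255 -90 0 0 0 0 0" --pt "255 -90 -193 -121 0.114 0 0" --pt "255 -90 -193 -121 0.114 0 0" --pt "255 -90 -193 -121 0.114 0 0" --pt "255 -90 -193 -121 0.114 0 0" --pt "255 -90 -193 -121 0.114 0 0" --pt "255 -90 -193 -121 0.114 0 0" --pt "255 -90 -193 -121 0.114 0 0"

```text
time: 4.65
ee_pos: [0.4992, -0.3105, 0.1091]
eef_rot: [-0.017, 0.707, 0.017, 0.707]
ft_force: [0.8, 0.8, -1.0]
width: 0.026
```

```bash
python3 - <<'E'
from h import *
s=shot("wrist","w3",k=1.5);print(s["ee_pos"],s["width"])
for c in [(338,204),(400,203),(402,257),(341,258)]: print('tray',ray("top",*c,.04).round(3))
go([.50,-.31,.016],.05)
E
```

```text
[ 0.49920753 -0.3105329   0.10910275] 0.026033691845247786
tray [ 0.582 -0.254  0.04 ]
tray [ 0.588 -0.448  0.04 ]
tray [ 0.421 -0.449  0.04 ]
tray [ 0.415 -0.262  0.04 ]
shift [92.9 -0.7  0.1] rot [ 0.001  0.    -0.001] [-3.141e+00  1.000e-03  0.000e+00] j7 0.78
```

View pics/w3.png

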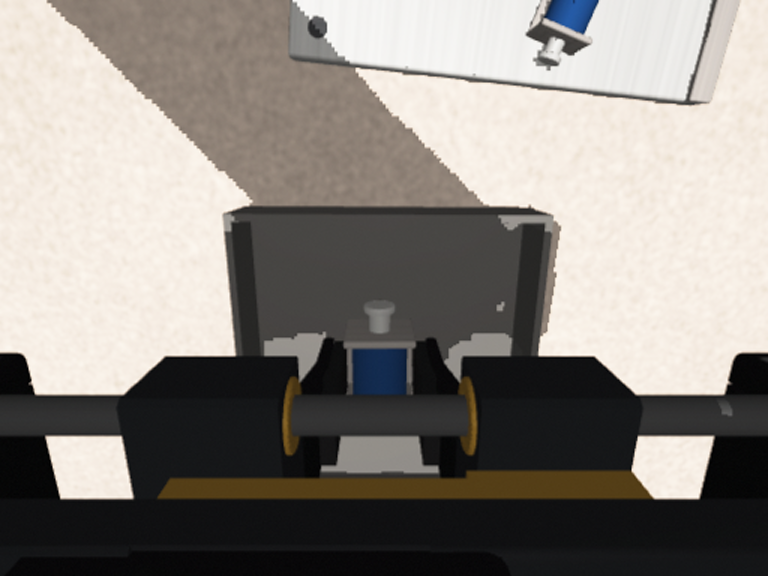

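Request:
arm_command --pt "255 50 0 0 0 0 0" --pt "255 92 0 0 0 0 0" --pt "255 92 0 0 0 0 0" --pt "120 92 0 0 0 0 0" --pt "120 92 0 0 0 0 0" --pt "120 92 0 0 0 0 0" --pt "120 45 0 0 0 0 0" --pt "100 0 0 0 0 0 0"

```text
time: 5.5
ee_pos: [0.499, -0.3101, 0.1106]
eef_rot: [-0.018, 0.707, 0.018, 0.707]
ft_force: [1.6, 0.6, 0.3]
width: 0.0485
```

```bash
python3 - <<'E'
from h import *
s=shot("top","t2",crop=(330,195,410,265),k=6);print(s["ee_pos"],s["width"])
go([.582,-.157,.10],-.296)
E
```

```text
[ 0.4989608  -0.31010638  0.11062468] 0.048458141102953343
shift [ 18.8 151.7  87.3] rot [0.345 0.009 0.002] [-2.797 -0.003  0.013] j7 0.78
```

View pics/t2.png

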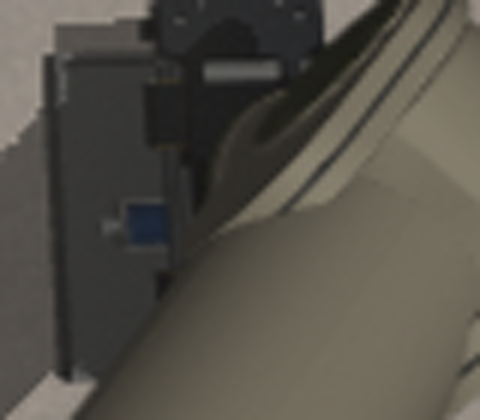

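Request:
arm_command --pt "100 19 152 87 0.345 0.009 0.002" --pt "100 19 152 87 0.345 0.009 0.002" --pt "100 19 152 87 0.345 0.009 0.002" --pt "100 19 152 87 0.345 0.009 0.002" --pt "100 19 152 87 0.345 0.009 0.002" --pt "100 19 152 87 0.345 0.009 0.002"

```text
time: 6.15
ee_pos: [0.5791, -0.1539, 0.0908]
eef_rot: [0.104, 0.702, -0.103, 0.697]
ft_force: [-0.4, -1.1, 0.9]
width: 0.0529
```

```bash
python3 - <<'E'
from h import *
s=shot("wrist","w4",k=1.5);print(s["ee_pos"],s["width"],jy(s))
blues("w4","wrist",s,.034,200)
go([.582,-.157,.018],-.296)
E
```

```text
[ 0.57907596 -0.15389158  0.09082481] 0.05288668872486055 -0.2936274441838532
px [262. 214.] ctr [ 0.5845 -0.1581] sides [(np.float64(18.4), np.float64(2.852)), (np.float64(23.1), np.float64(1.299))]
px [148.5 209. ] ctr [ 0.5013 -0.1291] sides [(np.float64(20.8), np.float64(0.011)), (np.float64(23.9), np.float64(1.482))]
shift [72.9 -0.8  4.4] rot [ 0.    -0.008 -0.   ] [-3.141  0.    -0.013] j7 0.18
```

View pics/w4.png

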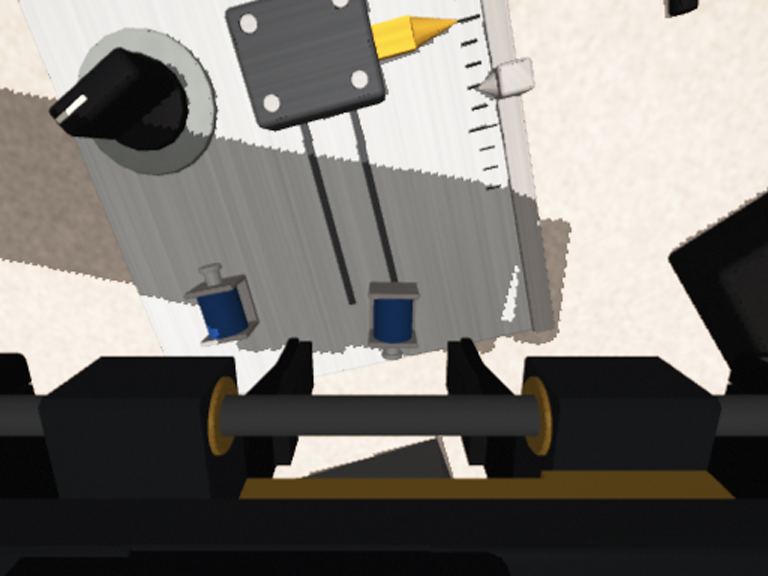

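Aligned with the second solenoid at pixel (393,313) in the enlarged view. The third is at (222,312). Descending to grasp the second.

Request:
arm_command --pt "100 40 -1 4 0 0 0" --pt "100 72 -1 4 0 -0.008 0" --pt "100 72 -1 4 0 -0.008 0" --pt "255 72 -1 4 0 -0.008 0" --pt "255 72 -1 4 0 -0.008 0" --pt "255 72 -1 4 0 -0.008 0" --pt "255 72 -1 4 0 -0.008 0"

```text
time: 6.9
ee_pos: [0.5824, -0.1562, 0.0193]
eef_rot: [0.104, 0.699, -0.104, 0.7]
ft_force: [0.8, 0.2, 1.2]
width: 0.0286
```

```bash
python3 - <<'E'
from h import *
go([.50,-.37,.11],-.05)
E
```

```text
shift [ -91.  -228.4  -16.7] rot [-0.245  0.001 -0.001] [ 2.897e+00 -1.000e-03 -1.000e-03] j7 0.23
```

Request:
arm_command --pt "255 -45 0 0 0 0 0" --pt "255 -91 0 0 0 0 0" --pt "255 -91 -228 -17 -0.245 0 0" --pt "255 -91 -228 -17 -0.245 0 0" --pt "255 -91 -228 -17 -0.245 0 0" --pt "255 -91 -228 -17 -0.245 0 0" --pt "255 -91 -228 -17 -0.245 0 0" --pt "255 -91 -228 -17 -0.245 0 0" --pt "255 -91 -228 -17 -0.245 0 0"

```text
time: 7.8
ee_pos: [0.499, -0.3696, 0.1092]
eef_rot: [0.019, 0.707, -0.018, 0.707]
ft_force: [1.0, 0.1, -1.0]
width: 0.0257
```

```bash
python3 - <<'E'
from h import *
s=shot("wrist","w5",k=1.5);print(s["ee_pos"],s["width"])
go([.50,-.37,.016],-.05)
E
```

```text
[ 0.49897528 -0.36960837  0.10917898] 0.025658469934203697
shift [93.  -1.7  0.3] rot [ 0.001 -0.001 -0.002] [-3.141e+00  2.000e-03 -1.000e-03] j7 0.79
```

View pics/w5.png

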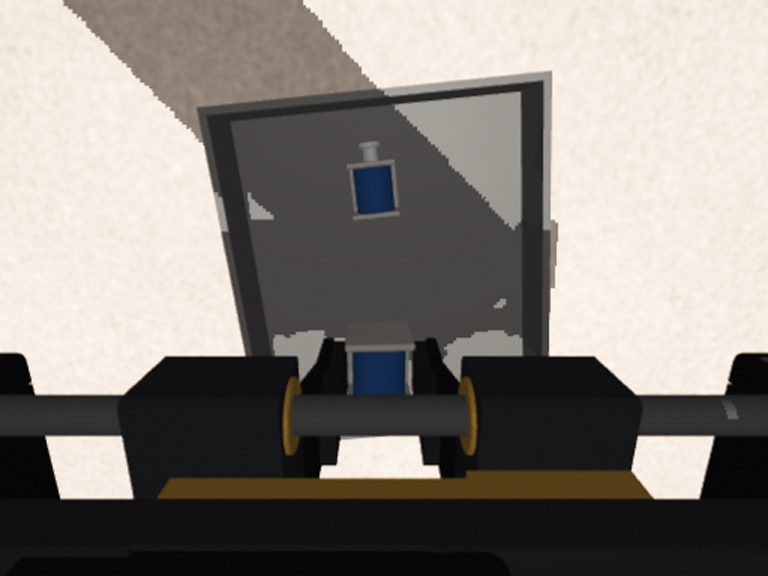

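Request:
arm_command --pt "255 50 0 0 0 0 0" --pt "255 92 0 0 0 0 0" --pt "255 92 0 0 0 0 0" --pt "120 92 0 0 0 0 0" --pt "120 92 0 0 0 0 0" --pt "120 92 0 0 0 0 0" --pt "120 45 0 0 0 0 0" --pt "100 0 0 0 0 0 0"

```text
time: 8.65
ee_pos: [0.4987, -0.369, 0.1104]
eef_rot: [0.018, 0.708, -0.017, 0.706]
ft_force: [1.3, -0.5, -0.2]
width: 0.0479
```

```bash
python3 - <<'E'
from h import *
print(read_state()["width"])
go([.498,-.128,.10],-.09)
E
```

```text
0.047872778802332094
shift [ 10.7 240.6 -12.7] rot [ 0.04  -0.002 -0.001] [-3.102e+00  2.000e-03 -4.000e-03] j7 0.8
```

Request:
arm_command --pt "100 5 240 -13 0.04 0 0" --pt "100 5 240 -13 0.04 0 0" --pt "100 5 240 -13 0.04 0 0" --pt "100 5 240 -13 0.04 0 0" --pt "100 5 240 -13 0.04 0 0" --pt "100 5 240 -13 0.04 0 0" --pt "100 5 240 -13 0.04 0 0"

```text
time: 9.35
ee_pos: [0.4987, -0.128, 0.105]
eef_rot: [0.032, 0.706, -0.03, 0.707]
ft_force: [-0.3, -0.7, 0.1]
width: 0.0532
```

```bash
python3 - <<'E'
from h import *
s=shot("wrist","w6",k=1.5);print(s["ee_pos"],s["width"],jy(s))
blues("w6","wrist",s,.034,200)
go([.498,-.128,.018],-.09)
E
```

```text
[ 0.49866761 -0.12800616  0.10499324] 0.05320400148009698 -0.08768399148186277
px [251.5 207. ] ctr [ 0.4974 -0.1293] sides [(np.float64(18.6), np.float64(3.056)), (np.float64(22.5), np.float64(1.494))]
shift [86.9  1.3 -0.6] rot [-0.     0.    -0.001] [ 3.142e+00 -2.000e-03 -0.000e+00] j7 0.25
```

View pics/w6.png

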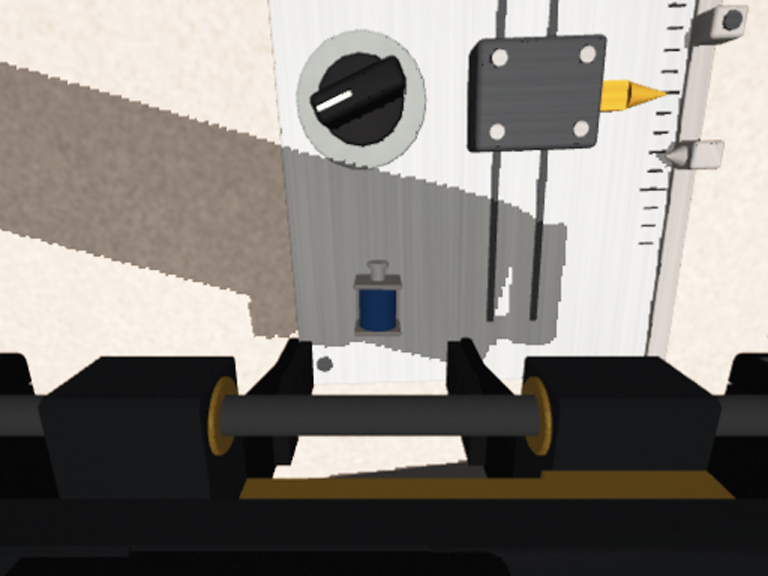

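Request:
arm_command --pt "100 45 1 0 0 0 0" --pt "100 86 1 0 0 0 0" --pt "100 86 1 0 0 0 0" --pt "255 86 1 0 0 0 0" --pt "255 86 1 0 0 0 0" --pt "255 86 1 0 0 0 0" --pt "255 86 1 0 0 0 0"

```text
time: 10.1
ee_pos: [0.4987, -0.1279, 0.0191]
eef_rot: [0.032, 0.706, -0.031, 0.707]
ft_force: [-1.3, 0.7, -0.3]
width: 0.0288
```

```bash
python3 - <<'E'
from h import *
go([.455,-.335,.11],-.05)
s=read_state();print(s["width"])
E
```

```text
shift [ -91.2 -210.   -24.9] rot [-0.04   0.    -0.001] [ 3.101e+00 -2.000e-03 -1.000e-03] j7 0.35
0.02877847187513397
```

```bash
python3 - <<'E'
from h import *
go([.476,-.418,.11],-.03)
E
```

```text
shift [ -91.3 -290.8    3.5] rot [-0.06   0.    -0.001] [ 3.081e+00 -2.000e-03 -1.000e-03] j7 0.35
```

Request:
arm_command --pt "255 -45 0 0 0 0 0" --pt "255 -91 0 0 0 0 0" --pt "255 -91 -291 3 -0.06 0 0" --pt "255 -91 -291 3 -0.06 0 0" --pt "255 -91 -291 3 -0.06 0 0" --pt "255 -91 -291 3 -0.06 0 0" --pt "255 -91 -291 3 -0.06 0 0" --pt "255 -91 -291 3 -0.06 0 0" --pt "255 -91 -291 3 -0.06 0 0" --pt "255 -91 -291 3 -0.06 0 0"

```text
time: 11.1
ee_pos: [0.4744, -0.419, 0.1091]
eef_rot: [0.012, 0.707, -0.011, 0.707]
ft_force: [0.9, 0.1, -0.3]
width: 0.0254
```

```bash
python3 - <<'E'
from h import *
s=shot("wrist","w7",k=1.5);print(s["ee_pos"],s["width"])
go([.476,-.418,.016],-.03)
E
```

```text
[ 0.47443055 -0.41895249  0.10905713] 0.025422609206423183
shift [93.  -0.6  0.8] rot [ 0.    -0.001 -0.001] [-3.141e+00  2.000e-03 -1.000e-03] j7 0.93
```

View pics/w7.png

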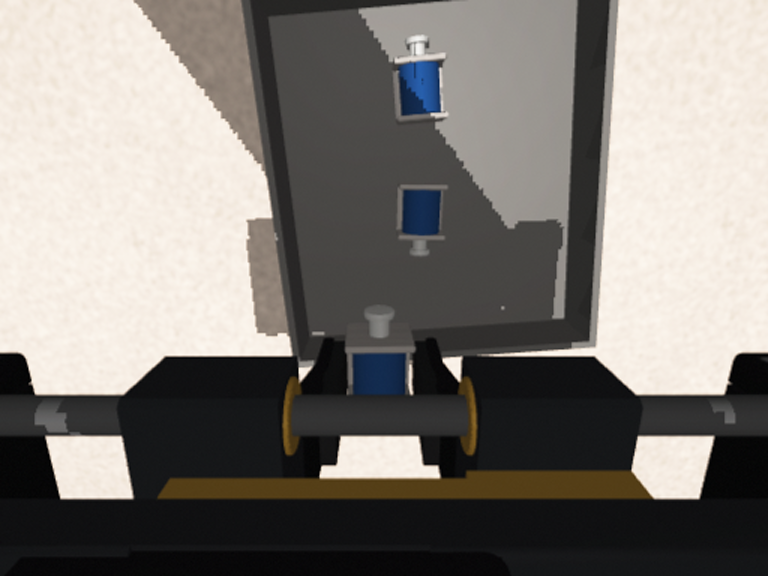

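```bash
python3 - <<'E'
from h import *
s=read_state()
for u,v,z in[(300,362,.04),(592,346,.04),(308,343,.005),(566,320,.005),(420,88,.034-.007),(422,212,.027),(618,0,.04),(248,0,.04)]: print(u,v,ray("wrist",u/1.5,v/1.5,z,s).round(3))
E
```

```text
300 362 [ 0.43  -0.447  0.04 ]
592 346 [ 0.593 -0.442  0.04 ]
308 343 [ 0.429 -0.451  0.005]
566 320 [ 0.592 -0.44   0.005]
420 88 [ 0.499 -0.306  0.027]
422 212 [ 0.5   -0.367  0.027]
618 0 [ 0.587 -0.274  0.04 ]
248 0 [ 0.42  -0.269  0.04 ]
```

Request:
arm_command --pt "255 0 4 8 0 0 0" --pt "255 50 4 8 0 0 0" --pt "255 92 4 8 0 0 0" --pt "255 92 4 8 0 0 0" --pt "145 92 4 8 0 0 0" --pt "145 92 4 8 0 0 0" --pt "145 92 4 8 0 0 0" --pt "145 45 4 8 0 0 0" --pt "145 -45 30 8 0 0 0" --pt "100 -45 50 8 0 0 0"

```text
time: 12.15
ee_pos: [0.4838, -0.3723, 0.1551]
eef_rot: [0.011, 0.707, -0.013, 0.707]
ft_force: [1.3, 0.7, 1.1]
width: 0.0407
```

```bash
python3 - <<'E'
from h import *
s=shot("wrist","w8",k=1.5);print(s["ee_pos"],s["width"])
blues("w8","wrist",s,.027,200)
E
```

```text
[ 0.48377937 -0.37230689  0.15513504] 0.04070056893780657
px [254. 225.] ctr [ 0.4837 -0.4134] sides [(np.float64(18.6), np.float64(3.109)), (np.float64(22.4), np.float64(1.548))]
px [267.5 182.5] ctr [ 0.4986 -0.3682] sides [(np.float64(18.8), np.float64(3.109)), (np.float64(21.6), np.float64(1.561))]
px [266.  118.2] ctr [ 0.4983 -0.306 ] sides [(np.float64(18.8), np.float64(0.063)), (np.float64(22.4), np.float64(1.663))]
```

View pics/w8.png

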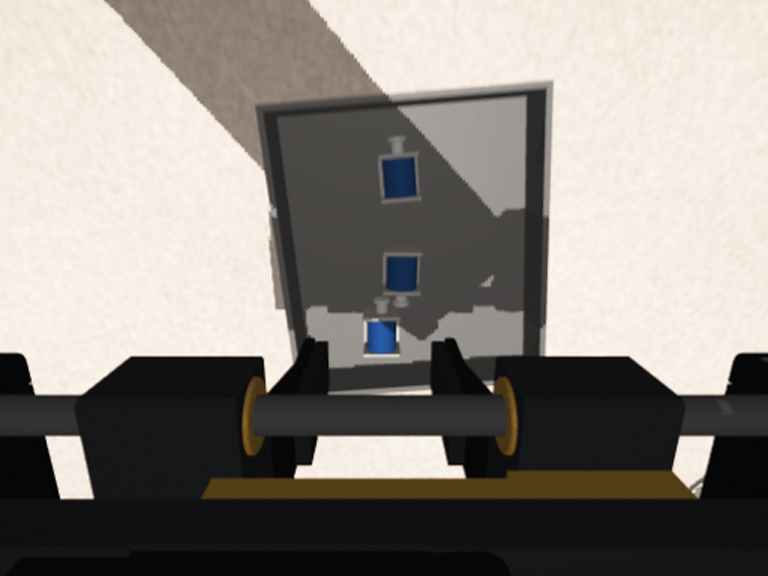

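```bash
python3 - <<'E'
from h import *
im=cv2.imread("pics/w6_raw.png")
cv2.imwrite("pics/w6k.png",cv2.resize(im[10:120,190:300],None,fx=5,fy=5,interpolation=cv2.INTER_CUBIC))
cv2.imwrite("pics/w6p.png",cv2.resize(im[0:140,390:510],None,fx=5,fy=4,interpolation=cv2.INTER_CUBIC))
E
```

```text
(no output)
```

View pics/w6k.png

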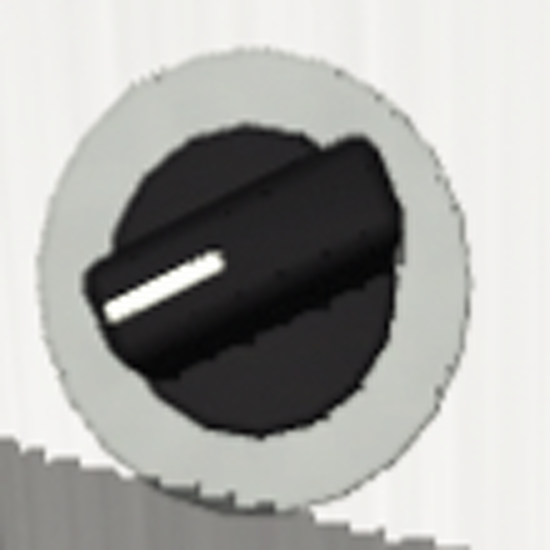

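View pics/w6p.png

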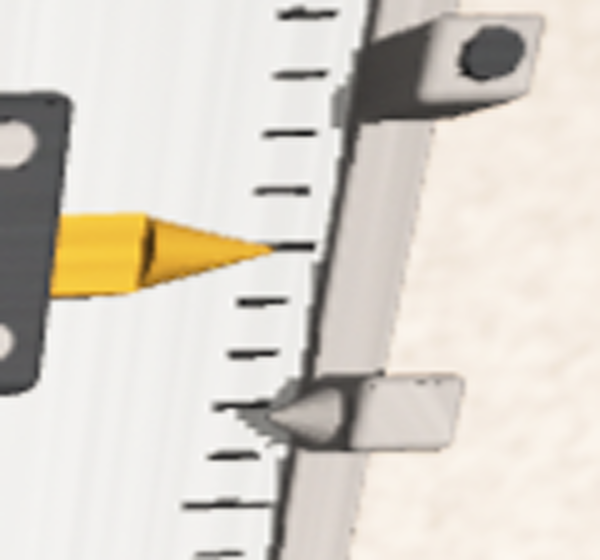

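```bash
python3 - <<'E'
from h import *
s={"ee_pos":np.array([0.49866761,-0.12800616,0.10499324]),"eef_rot":np.array([0.032,0.706,-0.03,0.707])}
p=ray("wrist",445,62,.0225,s);m=ray("wrist",444,103.8,.0225,s);print("p",p,"m",m)
ya=-.053;yv=np.array([-np.sin(ya),np.cos(ya),0]);print("dy",(m-p)@yv*1000,"dx",(m-p)@[np.cos(ya),np.sin(ya),0]*1000)
print("disc",ray("wrist",241,66,.026,s),"bar",ray("wrist",238,57.6,.06,s))
a=ray("wrist",190+110/5,10+310/5,.06,s);b=ray("wrist",190+220/5,10+262/5,.06,s);print("line",a,b,np.arctan2(*(b-a)[:2][::-1]))
for q,w in[((85,270),(340,140)),((150,350),(395,240))]:
    a=ray("wrist",190+q[0]/5,10+q[1]/5,.06,s);b=ray("wrist",190+w[0]/5,10+w[1]/5,.06,s);print(np.arctan2(*(b-a)[:2][::-1]),np.linalg.norm(b-a))
# expected knob from stage: origin
for q in [(.4452,-.1816),(.4625,.1429)]: print(q)
E
```

```text
p [ 0.65254028 -0.03064179  0.0225    ] m [ 0.65456715 -0.06110576  0.0225    ]
dy -30.3138226271744 dx 3.63786092310114
disc [ 0.49912668 -0.02061807  0.026     ] bar [ 0.49857597 -0.01976046  0.06      ]
line [ 0.48105625 -0.0267991   0.06      ] [ 0.49575145 -0.02234361  0.06      ] 0.29438398940219834
0.34664402723233495 0.03582218743841232
0.30767652095444625 0.03417130715981769
(0.4452, -0.1816)
(0.4625, 0.1429)
```

```bash
python3 - <<'E'
from h import *
go([.498,-.0205,.11],.31-np.pi/2)
E
```

```text
shift [ 5.040e+01  3.476e+02 -2.000e-01] rot [ 1.232  0.007 -0.004] [-1.909  0.004  0.008] j7 0.81
```

Request:
arm_command --pt "130 0 348 0 1.232 0.007 -0.004" --pt "130 0 348 0 1.232 0.007 -0.004" --pt "130 0 348 0 1.232 0.007 -0.004" --pt "130 0 348 0 1.232 0.007 -0.004" --pt "130 0 348 0 1.232 0.007 -0.004" --pt "130 0 348 0 1.232 0.007 -0.004" --pt "130 0 348 0 1.232 0.007 -0.004" --pt "130 0 348 0 1.232 0.007 -0.004" --pt "130 48 348 0 1.232 0.007 -0.004" --pt "130 48 348 0 1.232 0.007 -0.004"

```text
time: 13.2
ee_pos: [0.4926, -0.019, 0.1005]
eef_rot: [0.415, 0.575, -0.42, 0.567]
ft_force: [-0.0, -0.5, 0.4]
width: 0.0424
```

```bash
python3 - <<'E'
from h import *
s=shot("wrist","w9",k=1.5);print(s["ee_pos"],s["width"],jy(s),s["joint_positions"].round(2))
go([.498,-.0205,.031],.31-np.pi/2)
E
```

```text
[ 0.49256107 -0.0189845   0.10045844] 0.04244621716005227 -1.2624484769415303 [-0.98  0.26  1.05  1.98 -0.25  1.06 -1.08]
shift [71.3  5.2  1.4] rot [-0.006 -0.005  0.011] [3.136 0.017 0.007] j7 -1.08
```

View pics/w9.png

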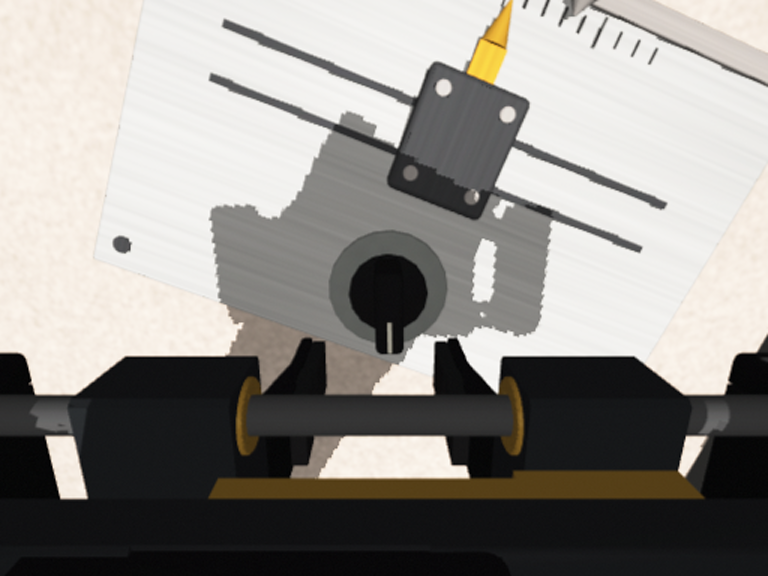

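```bash
python3 - <<'E'
from h import *
s=read_state()
print(ray("wrist",388/1.5,288/1.5,.026,s)); print(proj("wrist",[.498,-.0205,.06],s)*1.5,proj("wrist",[.498,-.0205,.026],s)*1.5)
go([.498,-.0205,.031],.31-np.pi/2)
E
```

```text
[ 0.5027073  -0.02206629  0.026     ]
[382.81165232 316.3170525 ] [382.70706205 294.9281922 ]
shift [71.3  5.2  1.4] rot [-0.006 -0.005  0.011] [3.136 0.017 0.007] j7 -1.08
```

Request:
arm_command --pt "130 20 5.8 2.7 -0.006 -0.005 0.011" --pt "130 50 5.8 2.7 -0.006 -0.005 0.011" --pt "130 71 5.8 2.7 -0.006 -0.005 0.011" --pt "130 71 5.8 2.7 -0.006 -0.005 0.011" --pt "255 71 5.8 2.7 -0.006 -0.005 0.011" --pt "255 71 5.8 2.7 -0.006 -0.005 0.011" --pt "255 71 5.8 2.7 -0.006 -0.005 0.011" --pt "255 71 5.8 2.7 -0.006 -0.005 0.011" --pt "255 71 5.8 2.7 -0.006 -0.005 0.011" --newtons 30

```text
time: 14.15
ee_pos: [0.5009, -0.0209, 0.0336]
eef_rot: [0.417, 0.572, -0.413, 0.573]
ft_force: [-3.9, 7.9, 9.8]
width: 0.0137
```

```bash
python3 - <<'E'
from h import *
s=read_state();print(s["ee_pos"],s["width"],s["ft_force"],s["torque"],jy(s));go([.499,-.0215,.030],.31-np.pi/2)
E
```

```text
[ 0.50088189 -0.02088035  0.03362334] 0.013660016209349733 [-3.88701506  7.91656235  9.82703115] [1.5435086  1.18373716 0.06486681] -1.254595865430216
shift [ 3.6 -2.   0. ] rot [ 0.006 -0.002 -0.004] [-3.135  0.006 -0.004] j7 -0.95
```

Request:
arm_command --pt "255 -2 0 -1 0 0 0" --pt "255 -2 0 -1 -0.15 0 0" --pt "255 -2 0 -1 -0.3 0 0" --pt "255 -2 0 -1 -0.45 0 0" --pt "255 -2 0 -1 -0.6 0 0" --pt "255 -2 0 -1 -0.6 0 0" --newtons 40

```text
time: 14.75
ee_pos: [0.4999, -0.0198, 0.0339]
eef_rot: [0.226, 0.67, -0.224, 0.671]
ft_force: [5.5, 7.2, -20.9]
width: 0.0136
```

```bash
python3 - <<'E'
from h import *
s=read_state();print(s["ee_pos"],s["width"],s["ft_force"],s["torque"],jy(s),s["joint_positions"].round(2))
s=shot("top","t3",crop=(200,160,330,260),k=6)
E
```

```text
[ 0.49990323 -0.01978406  0.03388651] 0.013568996603583761 [  5.52536713   7.23005439 -20.86254105] [ 1.65480265 -1.29557161  0.11205051] -0.6486714489853798 [-0.76  0.34  0.82  2.02 -0.31  0.91 -0.43]
```

View pics/t3.png

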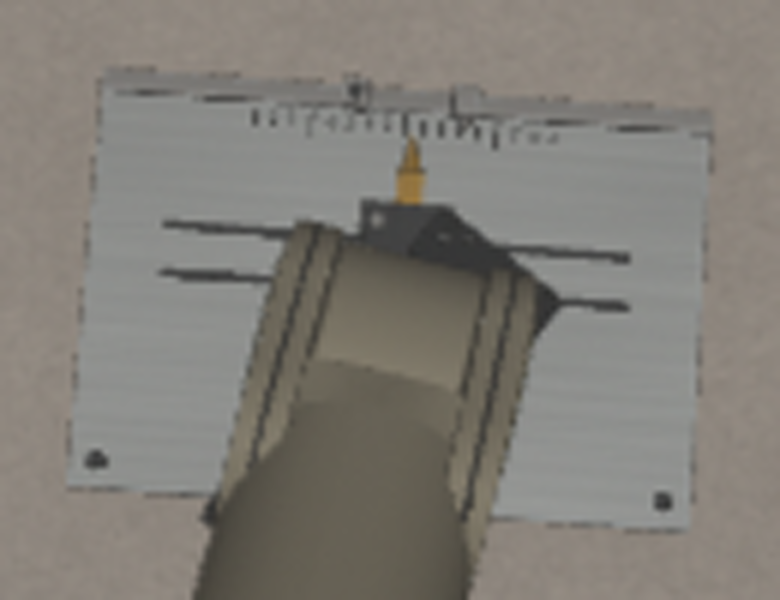

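Request:
arm_command --pt "255 1.4 0.6 0 -0.13 0 0" --pt "255 1.4 0.6 0 -0.28 0 0" --pt "255 1.4 0.6 0 -0.43 0 0" --pt "255 1.4 0.6 0 -0.58 0 0" --pt "255 1.4 0.6 0 -0.73 0 0" --pt "255 1.4 0.6 0 -0.88 0 0" --pt "255 1.4 0.6 0 -1.03 0 0" --pt "255 1.4 0.6 0 -1.18 0 0" --pt "255 1.4 0.6 0 -1.2 0 0" --pt "255 1.4 0.6 0 -1.2 0 0"

```text
time: 15.8
ee_pos: [0.4985, -0.021, 0.0331]
eef_rot: [-0.19, 0.681, 0.191, 0.681]
ft_force: [-8.9, 2.3, 5.5]
width: 0.0136
```

```bash
cat >> h.py <<'E'
def st():
    s=read_state();Rm=R.from_quat(s["eef_rot"]).as_matrix()
    print(s["time"],s["ee_pos"].round(4),"w",s["width"].round(4),"F",s["ft_force"].round(1),"Ftool",(Rm.T@s["ft_force"]).round(1),"T",s["torque"].round(2),"yaw",jy(s).round(3),"tilt",Rm[:,0].round(3),"q",s["joint_positions"].round(2));return s
E
python3 -c "
from h import *
st()"
```

```text
Traceback (most recent call last):
  File "h.py", line 49, in st
    print(s["time"],s["ee_pos"].round(4),"w",s["width"].round(4),"F",s["ft_force"].round(1),"Ftool",(Rm.T@s["ft_force"]).round(1),"T",s["torque"].round(2),"yaw",jy(s).round(3),"tilt",Rm[:,0].round(3),"q",s["joint_positions"].round(2));return s
                                             ^^^^^^^^^^^^^^^^
AttributeError: 'float' object has no attribute 'round'
```

```bash
sed -i 's/s\["width"\].round(4)/round(s["width"],4)/' h.py
python3 -c "
from h import *
st()"
```

```text
15.8 [ 0.4985 -0.021   0.0331] w 0.0136 F [-8.9  2.3  5.5] Ftool [-5.5  6.6 -6.4] T [0.49 2.12 0.  ] yaw 0.545 tilt [-0.001  0.001 -1.   ] q [-0.56  0.29  0.58  2.01 -0.2   0.9   0.67]
```

Request:
arm_command --pt "255 0 0.4 -0.4 -0.15 0 0" --pt "255 0 0.4 -0.4 -0.3 0 0" --pt "255 0 0.4 -0.4 -0.45 0 0" --pt "255 0 0.4 -0.4 -0.6 0 0" --pt "255 0 0.4 -0.4 -0.75 0 0" --pt "255 0 0.4 -0.4 -0.9 0 0" --pt "255 0 0.4 -0.4 -1.05 0 0" --pt "255 0 0.4 -0.4 -1.2 0 0" --pt "255 0 0.4 -0.4 -1.35 0 0" --pt "255 0 0.4 -0.4 -1.4 0 0"

```text
time: 16.8
ee_pos: [0.4981, -0.0216, 0.0331]
eef_rot: [-0.585, 0.397, 0.585, 0.397]
ft_force: [-8.3, -0.6, 3.9]
width: 0.0143
```

```bash
python3 -c "
from h import *
st()"
```

```text
16.8 [ 0.4981 -0.0216  0.0331] w 0.0143 F [-8.3 -0.6  3.9] Ftool [-3.9  7.9  2.5] T [ 0.09  1.82 -0.14] yaw 1.949 tilt [-0.001  0.    -1.   ] q [-0.37  0.26  0.35  2.01 -0.12  0.89  2.  ]
```

Request:
arm_command --pt "130 0 0 0 0 0 0" --pt "130 0 0 0 0 0 0" --pt "130 0 0 0 0 0 0" --pt "130 -40 0 0 0 0 0" --pt "130 -75 0 0 0 0 0" --pt "130 -75 0 0 0 0 0"

```text
time: 17.4
ee_pos: [0.5031, -0.0214, 0.1131]
eef_rot: [0.587, -0.396, -0.581, -0.401]
ft_force: [0.6, -1.5, 0.7]
width: 0.0418
```

```bash
python3 -c "
from h import *
st()
shot('wrist','w10',k=1.5)"
```

```text
17.4 [ 0.5031 -0.0214  0.1131] w 0.0418 F [ 0.6 -1.5  0.7] Ftool [-0.7 -0.  -1.6] T [0.08 0.06 0.06] yaw 1.943 tilt [ 0.011  0.001 -1.   ] q [-0.39  0.15  0.37  1.94 -0.06  1.05  1.95]
```

View pics/w10.png

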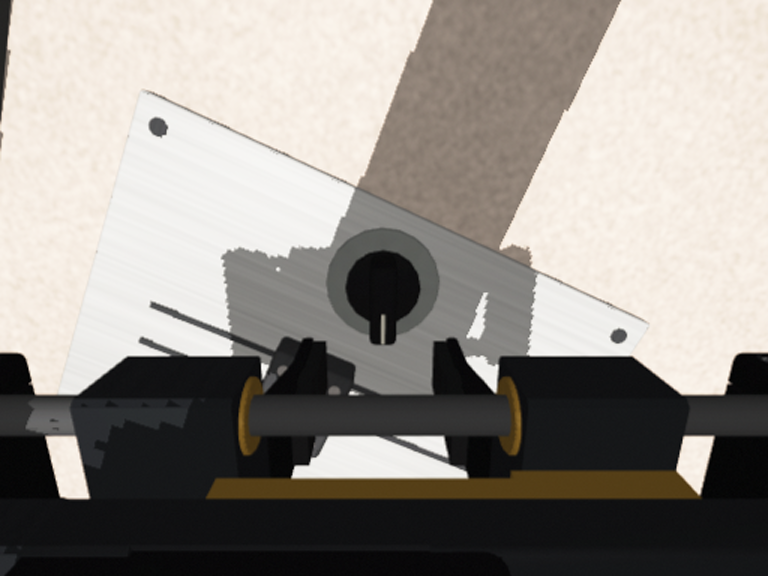

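Request:
arm_command --pt "130 0 0 0 1.5 0 0" --pt "130 0 0 0 1.5 0 0" --pt "130 0 0 0 1.5 0 0" --pt "130 0 0 0 1.5 0 0" --pt "130 0 0 0 1.5 0 0" --pt "130 0 0 0 1.5 0 0" --pt "130 0 0 0 1.5 0 0" --pt "130 0 0 0 1.5 0 0" --pt "130 0 0 0 1.5 0 0" --pt "130 0 0 0 1.5 0 0"

```text
time: 18.45
ee_pos: [0.4996, -0.0214, 0.1076]
eef_rot: [-0.154, 0.689, 0.153, 0.691]
ft_force: [0.9, 0.6, 0.0]
width: 0.0429
```

```bash
python3 -c "
from h import *
st()
go([.4985,-.0212,.10],1.949-np.pi)"
```

```text
18.45 [ 0.4996 -0.0214  0.1076] w 0.0429 F [0.9 0.6 0. ] Ftool [-0.   0.2  1. ] T [-0.06  0.05  0.  ] yaw 0.438 tilt [ 0.002 -0.    -1.   ] q [-0.51  0.16  0.51  1.95 -0.09  1.05  0.47]
shift [ 7.6  0.6 -0.9] rot [ 1.63e+00  3.00e-03 -1.00e-03] [-1.511e+00  1.000e-03  2.000e-03] j7 0.47
```

Request:
arm_command --pt "130 8 0.6 -0.9 1.5 0 0" --pt "130 8 0.6 -0.9 1.5 0 0" --pt "130 8 0.6 -0.9 1.5 0 0" --pt "130 8 0.6 -0.9 1.5 0 0" --pt "130 8 0.6 -0.9 1.5 0 0" --pt "130 8 0.6 -0.9 1.5 0 0" --pt "130 8 0.6 -0.9 1.5 0 0" --pt "130 8 0.6 -0.9 1.5 0 0" --pt "130 8 0.6 -0.9 1.63 0 0" --pt "130 8 0.6 -0.9 1.63 0 0"

```text
time: 19.45
ee_pos: [0.4985, -0.0212, 0.0996]
eef_rot: [0.359, 0.609, -0.358, 0.61]
ft_force: [-1.3, -0.3, -0.4]
width: 0.0425
```

Request:
arm_command --pt "130 0 0 0 0.13 0 0" --pt "130 0 0 0 0.13 0 0"

```text
time: 19.65
ee_pos: [0.4986, -0.0212, 0.0997]
eef_rot: [0.396, 0.585, -0.395, 0.587]
ft_force: [0.8, -0.2, -0.6]
width: 0.0425
```

```bash
python3 -c "
from h import *
st()
go([.4985,-.0212,.033],1.949-np.pi)
shot('wrist','w11',k=1.5)"
```

```text
19.65 [ 0.4986 -0.0212  0.0997] w 0.0425 F [ 0.8 -0.2 -0.6] Ftool [0.6 0.6 0.5] T [-0.1   0.13  0.04] yaw -1.188 tilt [ 0.003 -0.    -1.   ] q [-0.67  0.18  0.68  1.97 -0.13  1.03 -1.11]
shift [66.7 -0.2 -0.1] rot [ 0.004  0.001 -0.002] [-3.137e+00  4.000e-03  2.000e-03] j7 -1.11
```

View pics/w11.png

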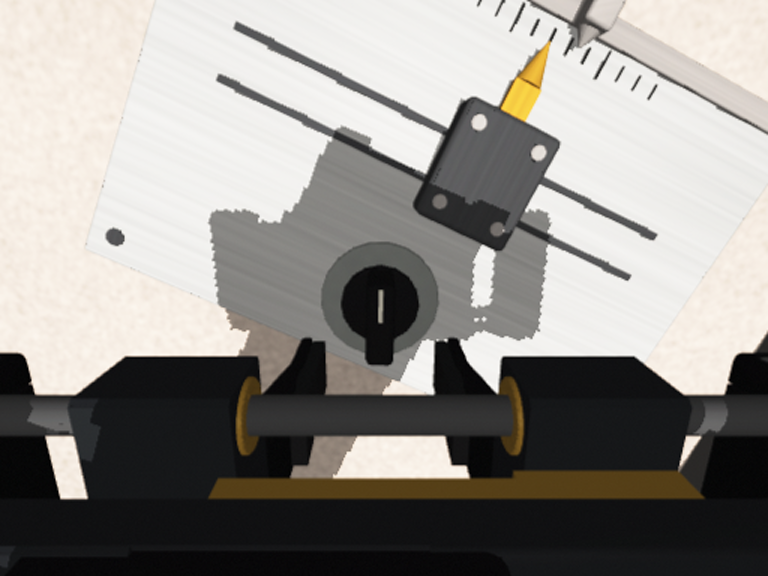

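```bash
python3 - <<'E'
from h import *
im=cv2.imread("pics/w11_raw.png")
cv2.imwrite("pics/w11z.png",cv2.resize(im[0:70,330:430],None,fx=7,fy=7,interpolation=cv2.INTER_CUBIC))
E
```

```text
(no output)
```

View pics/w11z.png

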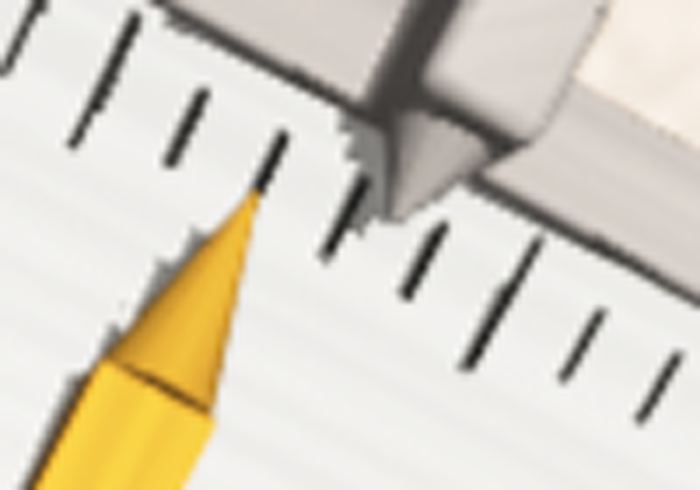

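```bash
python3 - <<'E'
from h import *
s=read_state()
p=ray("wrist",330+258/7,190/7,.0225,s);m=ray("wrist",330+393/7,218/7,.0225,s)
q=[ray("wrist",330+u/7,v/7,.012,s) for u,v in((135,15),(540,240))]
d=(q[1]-q[0]);print("major tick sep",np.linalg.norm(d),d)
for ya in(-.053,np.arctan2(-d[0]*-1,-d[1]) if 0 else -.053):
    print((m-p)@[-np.sin(ya),np.cos(ya),0]*1000,(m-p)@[np.cos(ya),np.sin(ya),0]*1000,p,m)
print(np.arctan2(d[0],-d[1]))
E
```

```text
major tick sep 0.050120277194969295 [-2.38828655e-03 -5.00633426e-02  2.77555756e-17]
-13.869141553138673 3.7160386800626553 [ 0.6514145  -0.04624446  0.0225    ] [ 0.6543906  -0.06029098  0.0225    ]
-13.869141553138673 3.7160386800626553 [ 0.6514145  -0.04624446  0.0225    ] [ 0.6543906  -0.06029098  0.0225    ]
-0.047669155587512016
```

Request:
arm_command --pt "130 30 0 0 0 0 0" --pt "130 65 0 0 0 0 0" --pt "130 65 0 0 0 0 0" --pt "255 65 0 0 0 0 0" --pt "255 65 0 0 0 0 0" --pt "255 65 0 0 0 0 0" --pt "255 65 0 0 0 0 0" --pt "255 65 0 0 0 0 0"

```text
time: 20.5
ee_pos: [0.4998, -0.021, 0.0363]
eef_rot: [0.396, 0.585, -0.394, 0.588]
ft_force: [-0.2, -0.1, 6.3]
width: 0.0135
```

```bash
python3 -c "
from h import *
st()"
```

```text
20.5 [ 0.4998 -0.021   0.0363] w 0.0135 F [-0.2 -0.1  6.3] Ftool [-6.3 -0.2  0.1] T [-0.03  0.49  0.04] yaw -1.186 tilt [ 0.005  0.001 -1.   ] q [-0.63  0.29  0.66  2.02 -0.23  0.9  -1.04]
```

Request:
arm_command --pt "255 -0.3 0 0 -0.15 0 0" --pt "255 -0.3 0 0 -0.3 0 0" --pt "255 -0.3 0 0 -0.45 0 0" --pt "255 -0.3 0 0 -0.6 0 0" --pt "255 -0.3 0 0 -0.75 0 0" --pt "255 -0.3 0 0 -0.9 0 0" --pt "255 -0.3 0 0 -1.05 0 0" --pt "255 -0.3 0 0 -1.2 0 0" --pt "255 -0.3 0 0 -1.35 0 0" --pt "255 -0.3 0 0 -1.4 0 0"

```text
time: 21.5
ee_pos: [0.4984, -0.0203, 0.0363]
eef_rot: [-0.077, 0.702, 0.078, 0.704]
ft_force: [-6.0, 2.6, 8.7]
width: 0.0136
```

```bash
python3 -c "
from h import *
st()"
```

```text
21.5 [ 0.4984 -0.0203  0.0363] w 0.0136 F [-6.   2.6  8.7] Ftool [-8.7  3.9 -5.3] T [ 0.78  1.55 -0.04] yaw 0.22 tilt [ 0.002  0.002 -1.   ] q [-0.42  0.26  0.42  2.01 -0.14  0.9   0.29]
```

Turn the rest: 1.37 rad more (to yaw about 1.59).

Request:
arm_command --pt "255 -0.3 0.3 -0.3 -0.15 0 0" --pt "255 -0.3 0.3 -0.3 -0.3 0 0" --pt "255 -0.3 0.3 -0.3 -0.45 0 0" --pt "255 -0.3 0.3 -0.3 -0.6 0 0" --pt "255 -0.3 0.3 -0.3 -0.75 0 0" --pt "255 -0.3 0.3 -0.3 -0.9 0 0" --pt "255 -0.3 0.3 -0.3 -1.05 0 0" --pt "255 -0.3 0.3 -0.3 -1.2 0 0" --pt "255 -0.3 0.3 -0.3 -1.35 0 0" --pt "255 -0.3 0.3 -0.3 -1.37 0 0"

```text
time: 22.5
ee_pos: [0.4975, -0.0214, 0.0363]
eef_rot: [0.505, -0.495, -0.504, -0.496]
ft_force: [-6.6, -1.4, 6.6]
width: 0.0136
```

```bash
python3 -c "
from h import *
st();shot('wrist','w12',k=1.5);shot('top','t4',crop=(200,160,330,260),k=6)"
```

```text
22.5 [ 0.4975 -0.0214  0.0363] w 0.0136 F [-6.6 -1.4  6.6] Ftool [-6.6  6.6 -1.3] T [-0.13  1.76 -0.08] yaw 1.589 tilt [ 0.001  0.    -1.   ] q [-0.25  0.25  0.22  2.   -0.07  0.9   1.6 ]
```

View pics/t4.png

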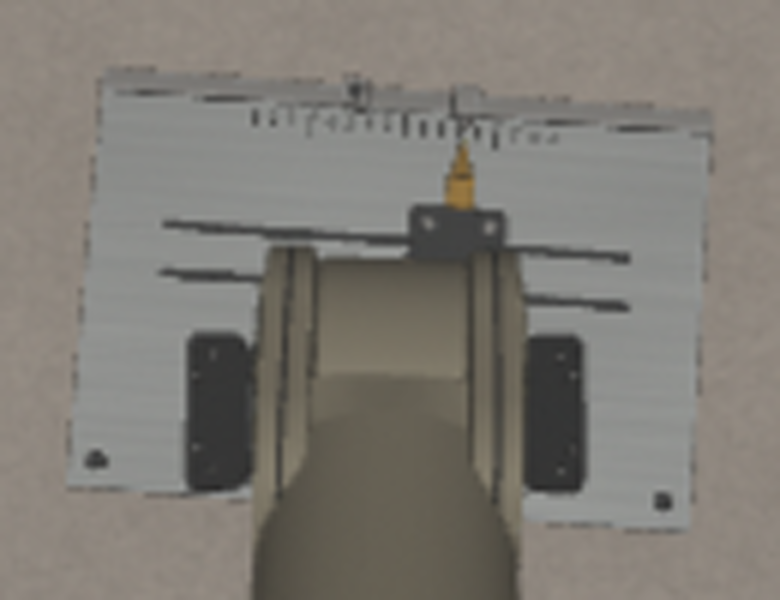

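Request:
arm_command --pt "130 0 0 0 0 0 0" --pt "130 0 0 0 0 0 0" --pt "130 0 0 0 0 0 0" --pt "130 -50 0 0 0 0 0" --pt "130 -100 0 0 0 0 0" --pt "130 -125 0 0 0 0 0" --pt "130 -125 -130 -37 0 0 0" --pt "130 -125 -130 -37 0 0 0" --pt "130 -125 -130 -37 0 0 0" --pt "130 -125 -130 -37 0 0 0"

```text
time: 23.6
ee_pos: [0.6316, -0.0575, 0.1602]
eef_rot: [0.504, -0.496, -0.502, -0.497]
ft_force: [-0.6, 1.0, 0.9]
width: 0.0427
```

```bash
python3 -c "
from h import *
st();s=shot('wrist','w13',k=1.5)
print(proj('wrist',[.653,-.06,.0225],s)*1.5)"
```

```text
23.6 [ 0.6316 -0.0575  0.1602] w 0.0427 F [-0.6  1.   0.9] Ftool [-0.9  0.6  1. ] T [ 0.07  0.11 -0.04] yaw 1.583 tilt [ 0.003 -0.001 -1.   ] q [-0.19  0.39  0.27  1.53 -0.11  1.23  1.68]
[374.15480421 305.34014026]
```

View pics/w13.png

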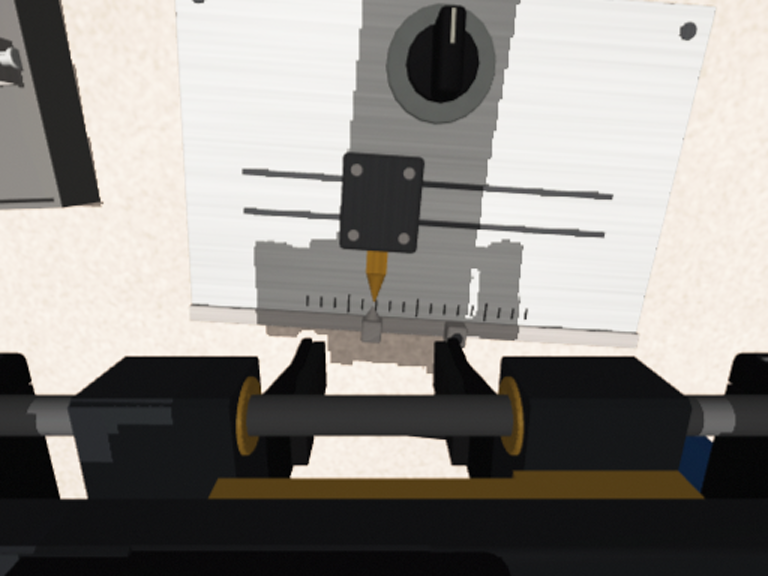

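```bash
python3 - <<'E'
from h import *
im=cv2.imread("pics/w13_raw.png")
cv2.imwrite("pics/w13z.png",cv2.resize(im[165:235,210:290],None,fx=8,fy=8,interpolation=cv2.INTER_CUBIC))
E
```

```text
(no output)
```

View pics/w13z.png

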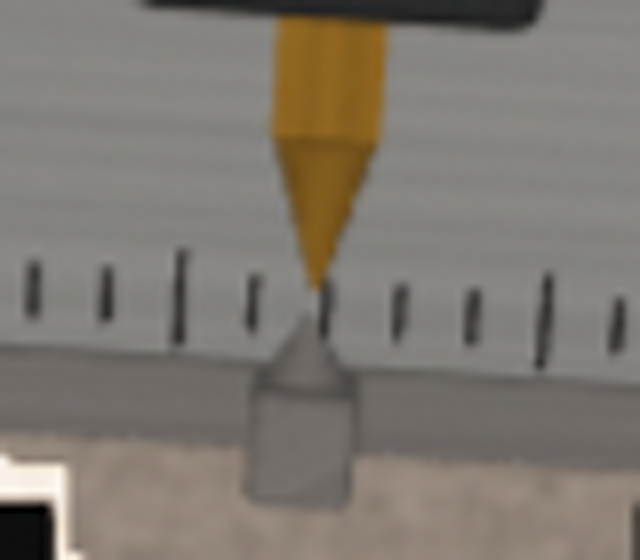

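```bash
python3 - <<'E'
from h import *
s=read_state()
p=ray("wrist",210+317/8,165+290/8,.0225,s);m=ray("wrist",210+308/8,165+315/8,.0225,s)
for ya in(-.053,-.048):print((m-p)@[-np.sin(ya),np.cos(ya),0]*1000,(m-p)@[np.cos(ya),np.sin(ya),0]*1000)
go([.43,.3,.25],0)
E
```

```text
-0.9624604073048628 3.536445358034684
-0.9801305296891561 3.531588870574513
shift [-90.3 195.1 359.3] rot [1.583e+00 1.000e-03 2.000e-03] [-1.558e+00 -2.000e-03  1.000e-03] j7 1.68
```

```bash
python3 - <<'E'
from h import *
im=cv2.imread("pics/top0.png")
cv2.imwrite("pics/topl.png",cv2.resize(im[180:260,100:190],None,fx=7,fy=7,interpolation=cv2.INTER_CUBIC))
# handle px
for c in [(120,239),(161,236)]: print(ray("top",*c,.104))
go([.455,.33,.24],.1)
E
```

```text
[0.45820977 0.40165338 0.104     ]
[0.469339   0.28083054 0.104     ]
shift [-80.3 169.8 389. ] rot [1.483e+00 1.000e-03 2.000e-03] [-1.658e+00 -2.000e-03  1.000e-03] j7 1.68
```

View pics/topl.png

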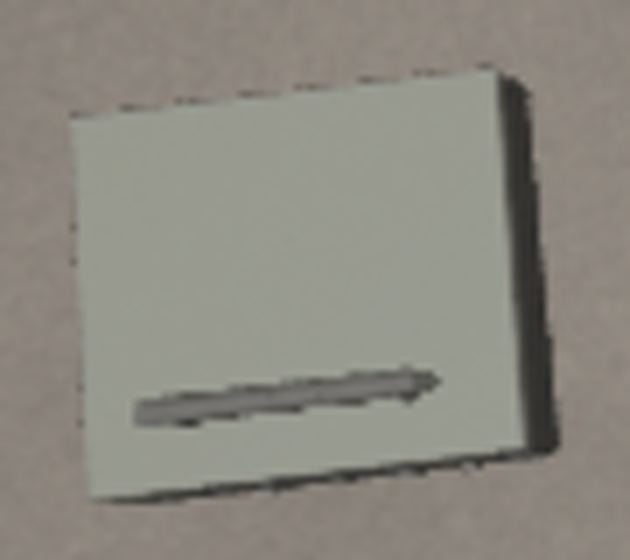

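Request:
arm_command --pt "130 -50 0 0 0 0 0" --pt "130 -80 0 0 0 0 0" --pt "130 -80 170 389 1.483 0 0" --pt "130 -80 170 389 1.483 0 0" --pt "130 -80 170 389 1.483 0 0" --pt "130 -80 170 389 1.483 0 0" --pt "130 -80 170 389 1.483 0 0" --pt "130 -80 170 389 1.483 0 0" --pt "130 -80 170 389 1.483 0 0" --pt "130 -80 170 389 1.483 0 0"

```text
time: 24.65
ee_pos: [0.4774, 0.2762, 0.2416]
eef_rot: [-0.171, 0.685, 0.171, 0.687]
ft_force: [1.0, -0.1, 0.5]
width: 0.043
```

```bash
python3 - <<'E'
from h import *
st();go([.455,.33,.24],.1)
E
```

```text
24.65 [0.4774 0.2762 0.2416] w 0.043 F [ 1.  -0.1  0.5] Ftool [-0.5 -0.5  0.9] T [ 0.01  0.03 -0.06] yaw 0.489 tilt [ 0.004  0.001 -1.   ] q [-0.74  0.15  0.15  1.64 -0.02  1.34 -0.1 ]
shift [ 1.5 58.   5.5] rot [0.389 0.004 0.   ] [-2.752 -0.     0.006] j7 -0.1
```

Request:
arm_command --pt "130 0 58 5 0.389 0 0" --pt "130 0 58 5 0.389 0 0" --pt "130 0 58 5 0.389 0 0" --pt "130 0 58 5 0.389 0 0" --pt "130 0 58 5 0.389 0 0"

```text
time: 25.15
ee_pos: [0.4559, 0.3279, 0.2413]
eef_rot: [-0.038, 0.705, 0.038, 0.707]
ft_force: [-1.2, -0.7, 0.2]
width: 0.0423
```

```bash
python3 - <<'E'
from h import *
st();shot("wrist","w14",k=1.5);shot("scene","s2",crop=(340,170,490,290),k=5)
E
```

```text
25.15 [0.4559 0.3279 0.2413] w 0.0423 F [-1.2 -0.7  0.2] Ftool [-0.2 -0.6 -1.2] T [-0.06  0.06 -0.02] yaw 0.109 tilt [ 0.004  0.001 -1.   ] q [-0.83  0.18  0.14  1.62 -0.02  1.35 -0.58]
```

View pics/w14.png

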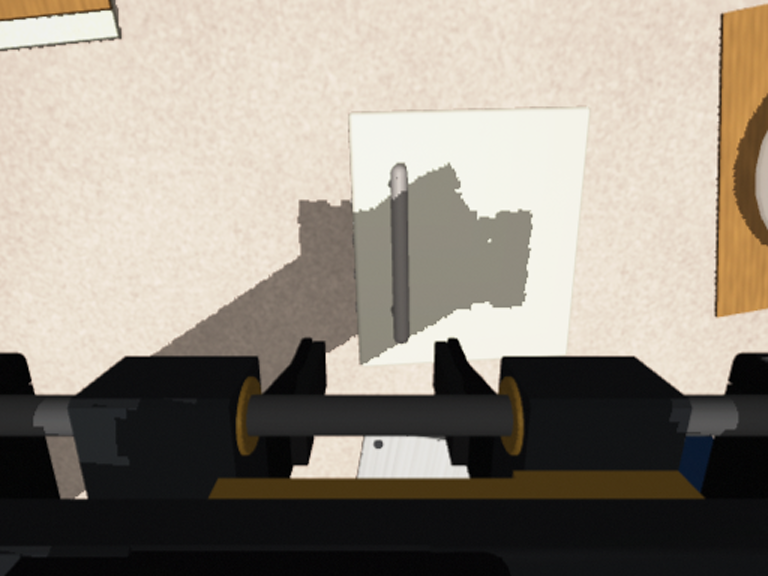

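View pics/s2.png

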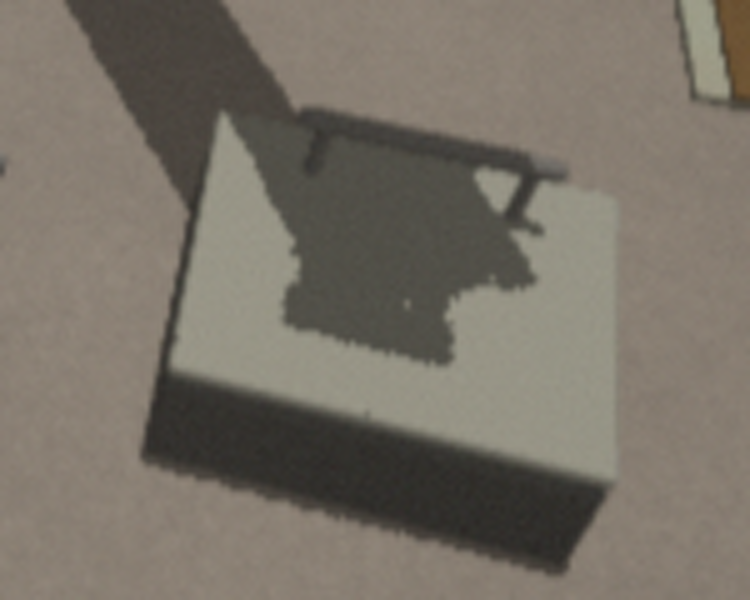

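```bash
python3 - <<'E'
from h import *
s=read_state()
def tri(obs):
    A=np.zeros((3,3));b=np.zeros(3)
    for n,u,v in obs:
        K,T=cam(n,s);d=T[:3,:3]@np.linalg.solve(K,[u,v,1.]);d/=np.linalg.norm(d);P=np.eye(3)-np.outer(d,d);A+=P;b+=P@T[:3,3]
    return np.linalg.solve(A,b)
e1=tri([("wrist",399/1.5,165/1.5),("scene",453,203),("top",119.3,238.9)])
e2=tri([("wrist",402/1.5,342/1.5),("scene",400.6,192.4),("top",162.9,234.3)])
print(e1,e2,np.linalg.norm(e1-e2),(e1+e2)/2)
m=tri([("wrist",400.5/1.5,253/1.5),("scene",(453+400.6)/2,(203+192.4)/2)]);print("mid",m)
for z in(.10,.105,.115):print(z,ray("wrist",400.5/1.5,253/1.5,z,s),ray("wrist",399/1.5,165/1.5,z,s),ray("wrist",402/1.5,342/1.5,z,s))
# lid corners
for c,z in[((350,113),.066),((588,107),.066),((567,354),.066),((361,364),.066)]: print(ray("wrist",c[0]/1.5,c[1]/1.5,z,s).round(4))
E
```

```text
[0.45928817 0.40257144 0.11426635] [0.47501686 0.28225164 0.10877079] 0.12146788309505742 [0.46715252 0.34241154 0.11151857]
mid [0.46821804 0.34776771 0.11471171]
0.1 [0.46942849 0.34557053 0.1       ] [0.46136223 0.40322931 0.1       ] [0.47855389 0.2802512  0.1       ]
0.105 [0.46906238 0.34655953 0.105     ] [0.46112941 0.40326555 0.105     ] [0.478037   0.28231954 0.105     ]
0.115 [0.46833017 0.34853753 0.115     ] [0.46066378 0.40333803 0.115     ] [0.47700321 0.28645623 0.115     ]
[0.4246 0.4341 0.066 ]
[0.5896 0.4561 0.066 ]
[0.6175 0.2702 0.066 ]
[0.4509 0.2432 0.066 ]
```

```bash
python3 - <<'E'
from h import *
go([.4685,.345,.15],.135);go([.4685,.345,.088],.135)
E
```

```text
shift [91.3 15.8 13.8] rot [-0.028  0.004 -0.   ] [ 3.114 -0.    -0.006] j7 -0.58
shift [153.3  15.8  13.5] rot [-0.028  0.004 -0.   ] [ 3.114 -0.    -0.006] j7 -0.58
```

Request:
arm_command --pt "130 50 16 13.5 -0.028 0.004 0" --pt "130 91 16 13.5 -0.028 0.004 0" --pt "130 91 16 13.5 -0.028 0.004 0" --pt "130 91 16 13.5 -0.028 0.004 0"

```text
time: 25.65
ee_pos: [0.4683, 0.3451, 0.1509]
eef_rot: [-0.048, 0.706, 0.047, 0.705]
ft_force: [0.4, -0.5, 0.7]
width: 0.0427
```

```bash
python3 - <<'E'
from h import *
st();shot("wrist","w15",k=1.5);go([.4685,.345,.088],.135)
E
```

```text
25.65 [0.4683 0.3451 0.1509] w 0.0427 F [ 0.4 -0.5  0.7] Ftool [-0.7 -0.5  0.4] T [-0.13  0.01  0.01] yaw 0.134 tilt [-0.001 -0.001 -1.   ] q [-0.83  0.29  0.13  1.68 -0.04  1.18 -0.55]
shift [64.4 -0.8 -0.8] rot [-0.002  0.001 -0.001] [ 3.14e+00 -2.00e-03 -2.00e-03] j7 -0.55
```

View pics/w15.png

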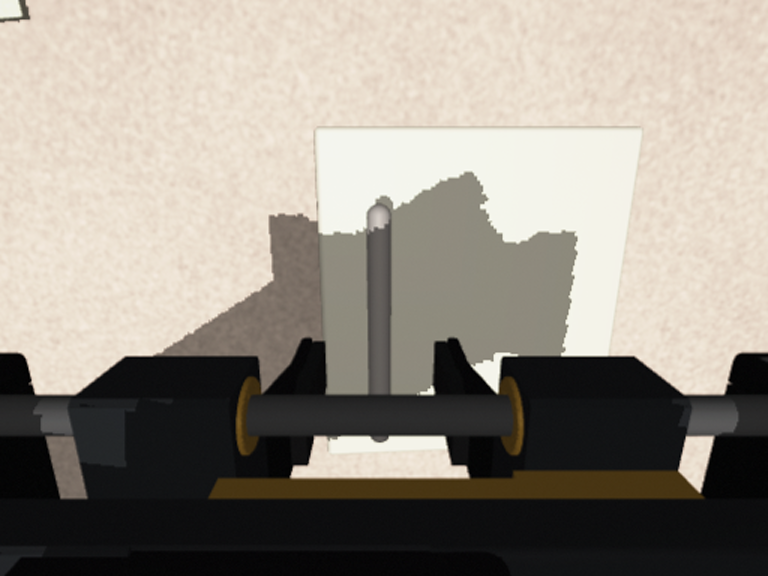

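Request:
arm_command --pt "130 40 0 0 0 0 0" --pt "130 63 0 0 0 0 0" --pt "130 63 0 0 0 0 0" --pt "255 63 0 0 0 0 0" --pt "255 63 0 0 0 0 0" --pt "255 63 0 0 0 0 0" --pt "255 63 0 0 0 0 0" --pt "255 63 0 0 0 0 0" --newtons 20

```text
time: 26.5
ee_pos: [0.4684, 0.3459, 0.0877]
eef_rot: [-0.047, 0.706, 0.047, 0.706]
ft_force: [-1.4, -0.3, 1.5]
width: 0.0104
```

```bash
python3 - <<'E'
from h import *
st()
E
```

```text
26.5 [0.4684 0.3459 0.0877] w 0.0104 F [-1.4 -0.3  1.5] Ftool [-1.5 -0.1 -1.4] T [-0.15  0.65  0.01] yaw 0.134 tilt [ 0.     0.001 -1.   ] q [-0.82  0.35  0.13  1.74 -0.05  1.06 -0.54]
```

Gripped on the bar (width 10.4 mm). Raising along the arc.

Request:
arm_command --pt "255 -6.8 0 2.5 0 0 0" --pt "255 -13.6 0 5.6 0 0 0" --pt "255 -20 0 9 0 0 0" --pt "255 -26.6 0 12.5 0 0 0" --pt "255 -33 0 16.5 0 0 0" --pt "255 -38.8 0 20.7 0 0 0" --pt "255 -38.8 0 20.7 0 0 0"

```text
time: 27.2
ee_pos: [0.4916, 0.349, 0.1268]
eef_rot: [-0.046, 0.704, 0.047, 0.707]
ft_force: [13.6, 6.6, -10.7]
width: 0.0091
```

```bash
python3 - <<'E'
from h import *
st();shot("scene","s3",crop=(340,120,490,240),k=5)
E
```

```text
27.2 [0.4916 0.349  0.1268] w 0.0091 F [ 13.6   6.6 -10.7] Ftool [10.8  4.7 14.3] T [ 1.29 -2.69  0.04] yaw 0.133 tilt [ 0.004  0.002 -1.   ] q [-0.81  0.35  0.14  1.65 -0.05  1.14 -0.52]
```

View pics/s3.png

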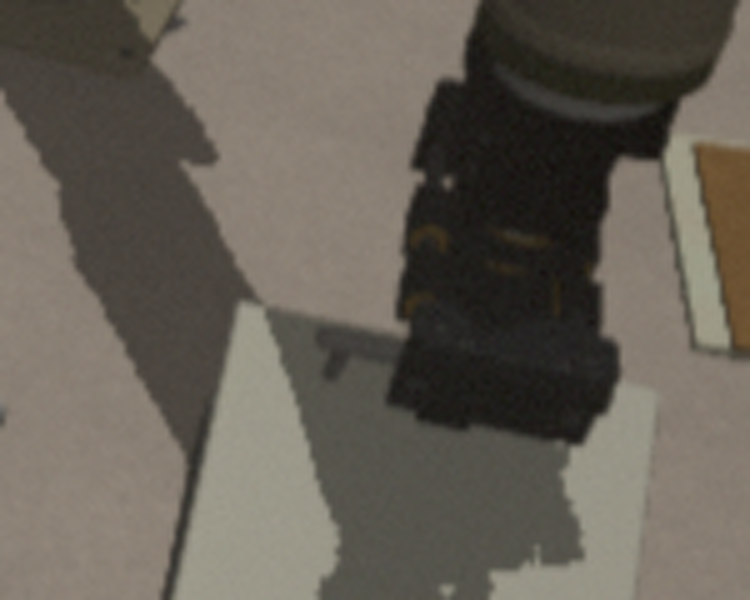

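```bash
python3 - <<'E'
from h import *
shot("wrist","w16",k=1.5)
E
```

```text
(no output)
```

View pics/w16.png

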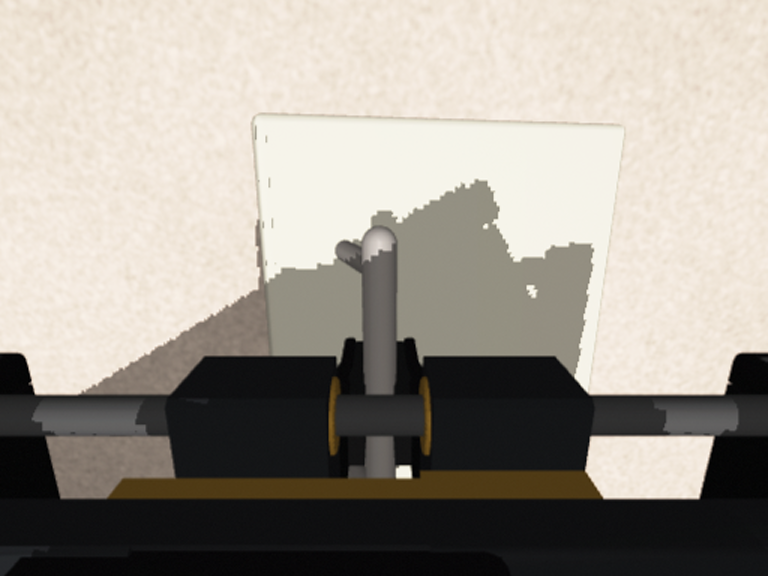

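Request:
arm_command --pt "255 -5.5 0 6 0 0 0" --pt "255 -11.3 0 11 0 0 0" --pt "255 -16.5 0 16 0 0 0" --pt "255 -21.7 0 21.5 0 0 0" --pt "255 -26.5 0 27 0 0 0" --pt "255 -30.9 0 33 0 0 0" --pt "255 -30.9 0 33 0 0 0"

```text
time: 28.0
ee_pos: [0.5224, 0.353, 0.1559]
eef_rot: [-0.047, 0.706, 0.047, 0.705]
ft_force: [8.9, 5.1, -15.4]
width: 0.0089
```

```bash
python3 - <<'E'
from h import *
st();shot("scene","s4",crop=(340,120,490,240),k=5)
E
```

```text
28.0 [0.5224 0.353  0.1559] w 0.0089 F [  8.9   5.1 -15.4] Ftool [15.4  3.8  9.5] T [ 1.16 -1.77 -0.03] yaw 0.133 tilt [-0. -0. -1.] q [-0.78  0.38  0.15  1.54 -0.06  1.22 -0.49]
```

View pics/s4.png

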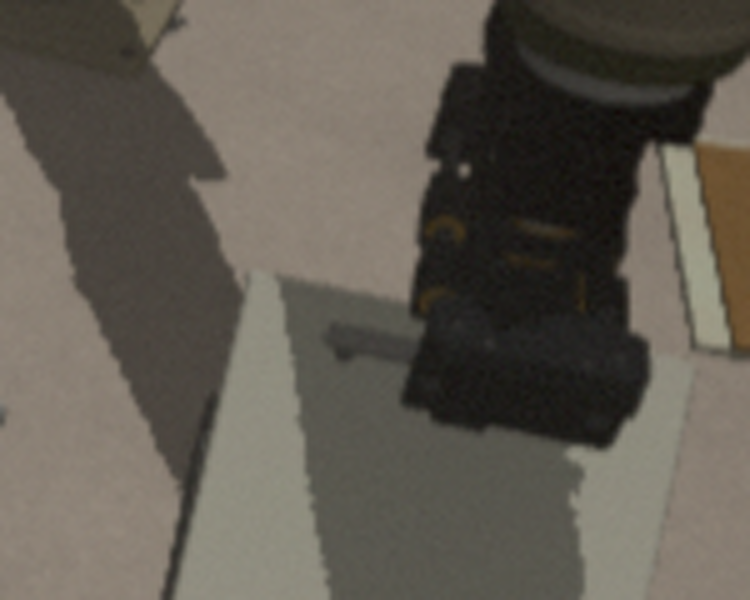

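Request:
arm_command --pt "255 -4.5 0 6.5 0 0 0" --pt "255 -8.1 0 13 0 0 0" --pt "255 -12 0 19 0 0 0" --pt "255 -15 0 26 0 0 0" --pt "255 -18 0 33 0 0 0" --pt "255 -20.5 0 39.5 0 0 0" --pt "255 -22.5 0 46 0 0 0" --pt "255 -24.5 0 53 0 0 0" --pt "255 -25 0 56 0 0 0" --pt "255 -25 0 56 0 0 0"

```text
time: 29.05
ee_pos: [0.5769, 0.3605, 0.1806]
eef_rot: [-0.048, 0.706, 0.047, 0.705]
ft_force: [2.6, 5.9, -24.4]
width: 0.0097
```

```bash
python3 - <<'E'
from h import *
st();shot("scene","s5",crop=(340,100,490,220),k=5);shot("wrist","w17",k=1.5)
E
```

```text
29.05 [0.5769 0.3605 0.1806] w 0.0097 F [  2.6   5.9 -24.4] Ftool [24.4  5.5  3.4] T [ 1.09 -0.37 -0.05] yaw 0.134 tilt [-0.002 -0.001 -1.   ] q [-0.74  0.48  0.16  1.36 -0.08  1.31 -0.44]
```

View pics/s5.png

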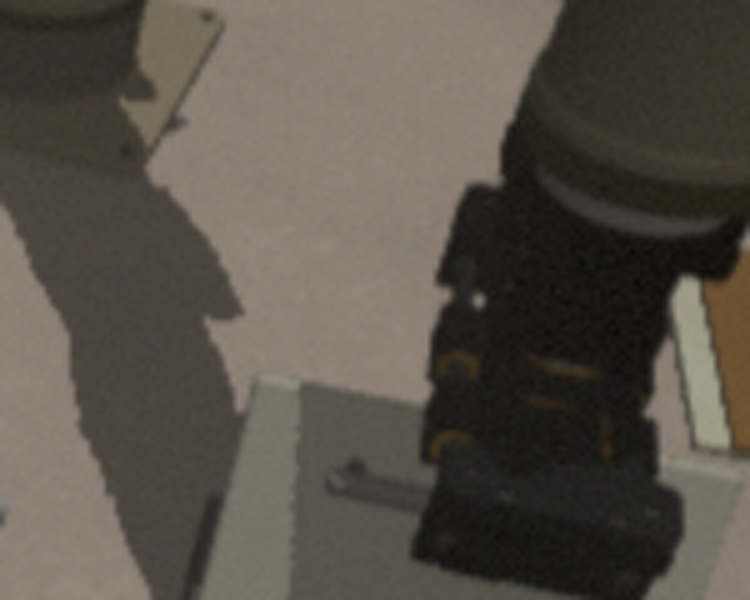

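View pics/w17.png

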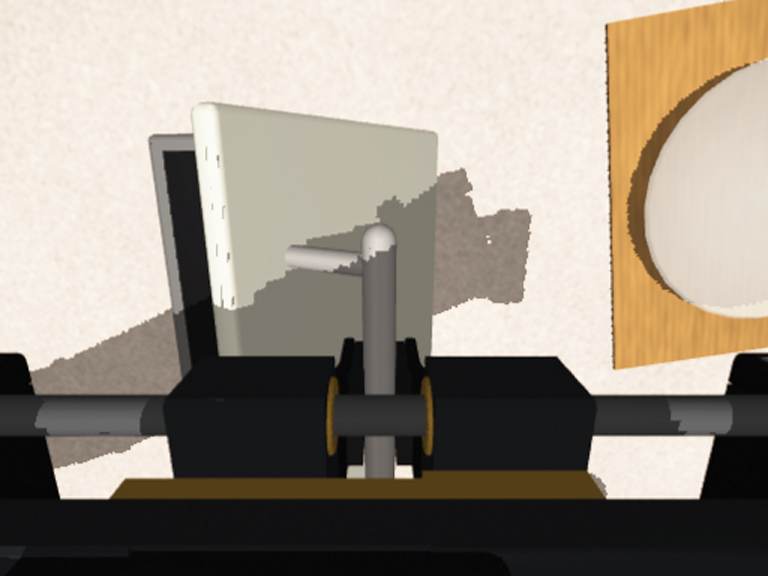

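Request:
arm_command --pt "255 1.5 0 0 0 0 0" --pt "190 1.5 0 1 0 0 0" --pt "190 1.5 0 1 0 0 0" --pt "190 1.5 0 1 0 0 0" --pt "190 -10 0 2 0 0 0" --pt "190 -30 0 5 0 0 0" --pt "190 -65 0 5 0 0 0" --pt "190 -100 0 5 0 0 0" --pt "190 -100 0 5 0 0 0"

```text
time: 30.05
ee_pos: [0.5841, 0.3617, 0.2897]
eef_rot: [-0.045, 0.702, 0.049, 0.709]
ft_force: [-0.2, -0.7, 0.5]
width: 0.0222
```

```bash
python3 - <<'E'
from h import *
st();shot("scene","s6",crop=(340,100,490,290),k=3);shot("wrist","w18",k=1.5);go([.42,.15,.36],0.2)
E
```

```text
30.05 [0.5841 0.3617 0.2897] w 0.0222 F [-0.2 -0.7  0.5] Ftool [-0.5 -0.7 -0.3] T [-0.12  0.05 -0.04] yaw 0.133 tilt [ 0.009  0.006 -1.   ] q [-0.74  0.44  0.18  1.18 -0.08  1.51 -0.44]
shift [ -76.6 -187.4 -189.1] rot [-0.067  0.003 -0.001] [ 3.075e+00 -2.000e-03 -5.000e-03] j7 -0.44
```

View pics/w18.png

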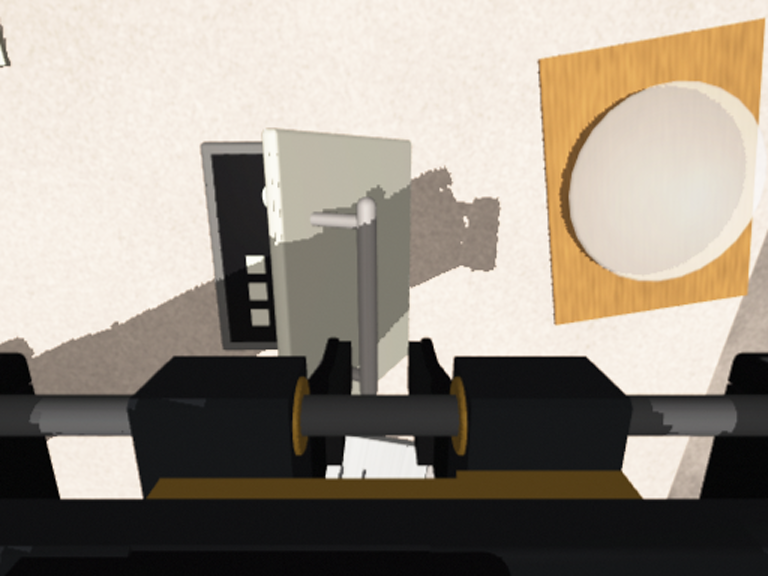

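View pics/s6.png

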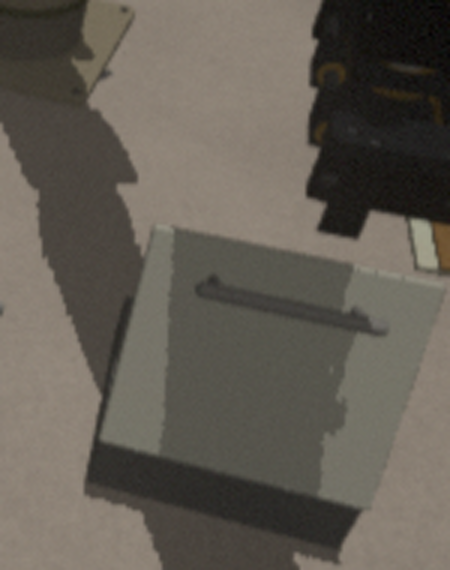

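```bash
python3 - <<'E'
from h import *
s=read_state()
def tri(obs):
    A=np.zeros((3,3));b=np.zeros(3)
    for n,u,v in obs:
        K,T=cam(n,s);d=T[:3,:3]@np.linalg.solve(K,[u,v,1.]);d/=np.linalg.norm(d);P=np.eye(3)-np.outer(d,d);A+=P;b+=P@T[:3,3]
    return np.linalg.solve(A,b)
f=tri([("wrist",275/1.5,130/1.5),("scene",488,197)])
h=tri([("wrist",410/1.5,141/1.5),("scene",463.3,269.3)])
b=tri([("wrist",366/1.5,202/1.5),("scene",340+385/3,100+330/3)])
print(f,h,b);d=f-h;dx=-(d@[np.cos(.135),np.sin(.135),0]);print(np.linalg.norm(d),np.degrees(np.arctan2(d[2],dx)))
E
```

```text
[0.5190177  0.4470817  0.20653403] [0.59592024 0.45788336 0.06374948] [0.56891295 0.41764732 0.20178984]
0.16253647246088113 61.45943579374504
```

```bash
python3 - <<'E'
from h import *
go([.50,-.12,.36],np.pi/2)
E
```

```text
shift [ -76.9 -465.7 -145.8] rot [-1.437e+00  4.000e-03  1.000e-03] [ 1.704e+00  1.000e-03 -4.000e-03] j7 -0.44
```

Request:
arm_command --pt "190 -50 0 0 0 0 0" --pt "190 -77 -466 -146 -1.437 0.004 0" --pt "190 -77 -466 -146 -1.437 0.004 0" --pt "190 -77 -466 -146 -1.437 0.004 0" --pt "190 -77 -466 -146 -1.437 0.004 0" --pt "190 -77 -466 -146 -1.437 0.004 0" --pt "190 -77 -466 -146 -1.437 0.004 0" --pt "190 -77 -466 -146 -1.437 0.004 0" --pt "190 -77 -466 -146 -1.437 0.004 0" --pt "190 -77 -466 -146 -1.437 0.004 0"

```text
time: 31.15
ee_pos: [0.5081, -0.0684, 0.3558]
eef_rot: [-0.466, 0.533, 0.467, 0.53]
ft_force: [0.9, -0.1, 0.3]
width: 0.0222
```

Request:
arm_command --pt "190 0 0 0 0 0 0" --pt "190 0 0 0 0 0 0" --pt "190 0 0 0 0 0 0" --pt "190 0 0 0 0 0 0"

```text
time: 31.55
ee_pos: [0.5092, -0.0648, 0.3555]
eef_rot: [-0.465, 0.534, 0.466, 0.531]
ft_force: [-0.7, 0.7, -0.3]
width: 0.0223
```

```bash
python3 - <<'E'
from h import *
st();s=shot("wrist","w20",k=1.5);blues("w20","wrist",s,.027,40)
shot("scene","s7",k=1.5)
go([.55,-.06,.20],np.pi/2)
E
```

```text
31.55 [ 0.5092 -0.0648  0.3555] w 0.0223 F [-0.7  0.7 -0.3] Ftool [0.3 0.8 0.6] T [0.   0.01 0.01] yaw 1.437 tilt [-0.004 -0.002 -1.   ] q [-0.26  0.04  0.31  1.53 -0.01  1.58  1.49]
px [ 73.  172.5] ctr [ 0.4974 -0.3669] sides [(np.float64(23.4), np.float64(1.439)), (np.float64(19.0), np.float64(2.849))]
px [108.4 167.8] ctr [ 0.4974 -0.3059] sides [(np.float64(22.5), np.float64(1.678)), (np.float64(19.6), np.float64(3.127))]
px [ 44.  167.5] ctr [ 0.4828 -0.4124] sides [(np.float64(23.3), np.float64(1.439)), (np.float64(19.0), np.float64(2.823))]
shift [155.4 -40.2  11. ] rot [-0.134 -0.003 -0.003] [ 3.008 -0.005  0.004] j7 1.49
```

View pics/w20.png

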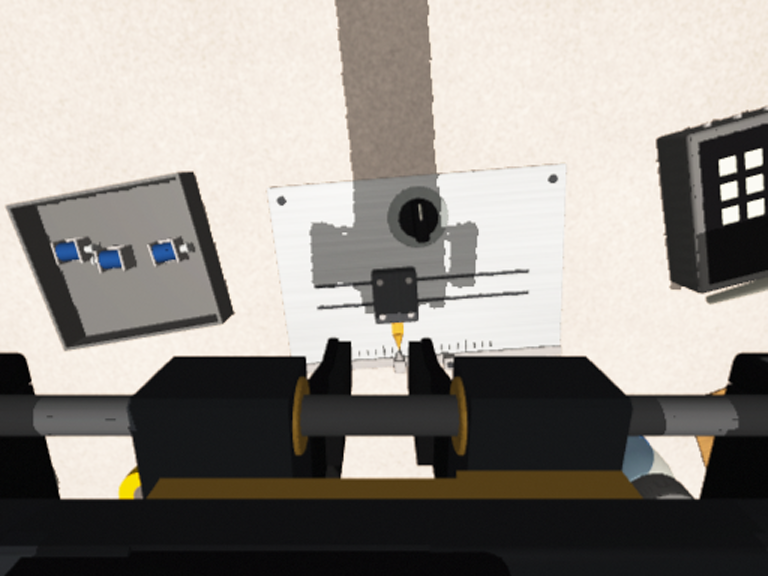

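View pics/s7.png

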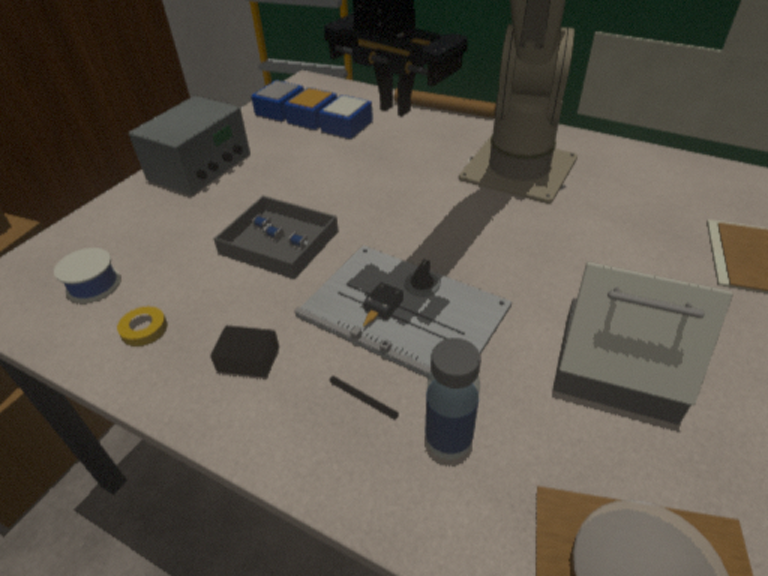

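```bash
python3 -c "
from bench import *
print(read_state()['joint_vel'].round(4));print(close_job())"
```

```text
[ 0.0025 -0.002   0.0058 -0.      0.0009 -0.0007  0.0046]
the job is handed in; nothing more can be done
None
```

I put all three solenoids that were present into the grey tray. I then turned the black knob about 6 rad anticlockwise, in two grips, and raised the logger lid by its handle. The job is handed in, about 32 s into the run.

My last checks:
- **Solenoids:** all three lie in the tray, well inside the walls, at world y of about −0.306, −0.367 and −0.412 m.
- **Pointer:** the close-up after I released the knob put it about 1.0 mm from the mark, inside the 2 mm asked. A later, coarser view still showed them lined up.
- **Lid:** it stands at about 61°, measured from two camera views.
- **Bystanders and arm:** the bottle, pen and foam block look unmoved in the final scene picture. The arm is clear of everything.

No check failed. Position estimates from different wrist camera views disagreed by up to about 4 mm, so I measured the pointer against the mark within single close-up pictures.

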